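# Change the bayonet filter of a bench fume purifier

## Robot

A 7-joint arm with a two-finger parallel gripper is mounted at the origin on the work surface. World frame = base frame: x ahead of the robot, y to its left, z up, the work surface at z = 0. Lengths are in m, angles in rad, forces in N, time in s.
With the tool pointing down it reaches from about 0.4 to 0.85 m from the base axis. Payload 10.4 kg.
Tool frame: the origin (TCP) lies at the very end of the fingers, on their centre line; the grasp point (between the pads) lies 19 mm behind it; z points along the fingers, y is the direction in which the jaws open and shut (so a half turn about z gives the same grasp; the last joint's range is limited). The gripper opens to 87 mm and grips with 3 to 60 N. Pads are 19 mm wide; open, the fingers measure 117 mm over their backs; the gripper's body (75 mm by 190 mm) begins 51 mm behind the grasp point.
Start: joints at [1.275, 0.332, -0.065, 1.46, 0.022, 1.35, -0.088], TCP at [0.168, -0.602, 0.223] pointing down, gripper open.
Joint ranges: [-2.6, 2.6], [-0.5, 2.12], [-1.47, 1.34], [0.16, 2.42], [-1.27, 4.41], [0.06, 2.06], [-2.6, 2.6]. Speed limits (rad/s): [2.22, 2.22, 2.79, 2.79, 3.14, 3.14, 3.14].

## Interface

Orientations are given as a unit quaternion [x, y, z, w].
In Python, from bench import read_state, camera, close_job gives the robot as it stands.
- The arm moves only by the shell command python3 -m inch 'ROWS' [OPENING] [FORCE]. ROWS is JSON, a list of rows, each a list of 6 numbers: the shift along the tool's x, y, z as a fraction of full scale, then the turn, a rotation vector about the tool's x, y, z as a fraction of full scale. In form: [[tx, ty, tz, ax, ay, az], ...]. A call has 1 to 5 rows; each row shifts and turns the commanded pose from where the row before left it, along the tool's axes as they then stand; what a row does not reach is not made up. Full scale, the value 1, is 0.04 m for a shift and 120 degrees for a turn. A row lasts 1/8 s, in which the tool goes at most 62.5 mm and 10.7 degrees, less where a joint would pass 70% of its speed; a pose out of reach is approached as far as the arm can. A call with a number of a shift or a turn outside -1 to 1 is refused whole. A call with a gripper value outside its range is refused whole. OPENING is the opening, from -1 (shut) to 1 (fully open), so that 0 is half open, set as the call begins (- or left out, the last holds). The fingers move at their own pace and stop on an object; FORCE is the grip in N (left out, the last holds). Time passes only in rows, so rows that do not move let the fingers close. It gives the time, the measured TCP pose, the force and the opening at its end, in the units of the state.
- read_state(): the state, without advancing time (a new reading comes with each control period).
- camera(name): name is "side" or "top"; returns a dict with "img" (400x640x3 uint8, red, green, blue), "depth" (400x640 float32, m along the optical axis (not along the pixel's ray), 0 where there is no reading), "fx", "fy", "cx", "cy" (pixels), "k1" (the pictures are not rectified: a ray, as slopes to the right and down, at radius r is drawn at 1 + k1 r^2 times it, then the intrinsics apply), "position" and "orientation" of the camera in the world. Camera axes: x right, y down, z forward; pixel columns grow to the right and rows downward; lengths in m; the calibration is good to about 2 mm. A picture is of the moment at which its call begins.
- close_job(): hands the job in, once; it reports no verdict.
The state is a dict: "time": time; "joint_positions": joint angles; "joint_vel": joint speeds; "joint_torque": joint torques, N m; "ee_pos": TCP position; "eef_rot": TCP orientation; "ft_force": force on the tool from outside, world axes, zero at the start; "torque": the same for the moment, N m; "width": finger opening in m.
Only numpy, scipy, OpenCV 4.12 (cv2) and the standard library are available. Lean on these libraries where they do the work, as an engineer would, in place of code of your own. Each camera call takes 0.05 s, during which the arm holds its last target.

## Task

The filter on the sloping front of the white fume purifier is used up: turn it anticlockwise to free its bayonet, draw it out and stand it upright, grip up, in the steel waste bin. Then take the fresh filter of the same kind from the grey stock tray, enter its two lugs in the slots, push it fully home and turn it clockwise as far as it goes, so that its grip points straight up the slope, and let go. Leave the other filters and everything else on the bench standing where they are.

Things in the scene. Friction and masses are not known exactly. Their poses are not given: they have to be found in the camera images.
- purifier: Bench fume purifier, white housing 200 mm wide (own y), 280 deep (own x), fixed. Own -x is the front: 50 mm high there, then the face slopes up at 30 degrees from level over the first 150 mm, then flat at 137 mm; the rear part (own x over 50 mm) is 195 mm high. Origin: centre of the underside, on the bench; z up.
- port: Bayonet port in the middle of the slope, part of the purifier: round collar 80 mm across. Own z points out, square to the slope (30 degrees from vertical); own x straight up the slope; own y level. Origin: on the axis at the port's bottom, 1 mm over the slope. A filter that is home has its origin here and its axes along these (or half a turn round); its canister's flat rests on the collar's top.
- port_mouth (a point): Centre of the collar's top, 21 mm out along the port's z. The lip is the top 8 mm of the collar, bore 52 mm; below it, lugs have room out to 33 mm from the axis.
- port_slot (a point): One of the two opposite slots in the lip, 12 mm wide, reaching 33 mm from the axis; this point lies in it at the collar's top, 30 mm from the axis, 60 degrees anticlockwise (looking at the port) from the port's x. Lugs enter here, then turn 60 degrees clockwise under the lip, with 2.5 mm axial play, to a hard stop. They cannot turn the other way. Friction alone holds the angle.
- spent: The used filter, the same in every size as the fresh one. At the start it is locked in the port, at its stop. Origin: centre of the spigot's free end; own z along its axis to the grip; own x along the bar grip. About 0.18 to 0.33 kg.
- spent_grip (a point): Point on the used filter's axis inside its bar grip, 73 mm from the origin, 12 mm under the bar's top.
- fresh: The fresh filter: white canister 66 mm across (z 21 to 57 mm) on a grey spigot 48 mm across (z 0 to 21, tapered end), with a straight bar grip on top (z 57 to 85). Stands grip up in the stock tray, in any of three places, turned any way. Origin: centre of the spigot's free end; own z along the axis to the grip, own x along the bar. A half turn makes no difference. About 0.18 to 0.29 kg.
- fresh_grip (a point): Point on the fresh filter's axis inside its bar grip, 73 mm from the origin. The bar is 54 mm long (own x), 14 mm thick (own y), 28 mm high, and ends 12 mm above this point; the canister's top is 16 mm below it.
- fresh_lug (a point): Middle of one of the fresh filter's two opposite lugs on the spigot (own +x and -x, right below the ends of the bar): 8 mm wide, narrowed to 5 at the leading end, out to 31 mm from the axis, z 3.5 to 10.5 mm.
- stock_tray: Shallow grey open tray 260 (own x) by 170 (own y) mm, rim 22 mm high, floor 4 mm thick, fixed, left or right of the purifier. The fresh filter and two other filters stand in a row along its x, 80 mm apart, up to 20 mm off the middle line. Origin: centre of the underside, z up.
- waste_bin: Open steel bin 260 (own x) by 170 (own y) mm, walls 50 mm high and 4 mm thick, floor 4 mm thick, fixed, on the other side of the purifier. Origin: centre of the underside, z up.
- old_jar: White plastic jar with a black lid, 56 mm across, 60 high, standing somewhere in the waste bin. Leave it standing. Origin: centre of its base.
- dust_disc: A different filter in the stock tray: squat disc 68 mm across, 30 high, with a 32 mm round knob to 42. Leave it. Origin: centre of its base.
- slim_tube: A different filter in the stock tray: slim tube 50 mm across, narrowing to a 28 mm neck, 105 high, no bar grip. Leave it. Origin: centre of its base.
- amber_bottle: Amber bottle 72 mm across, 165 high, in front of the purifier to one side. Origin: centre of its base.
- white_bottle: White plastic bottle 68 mm across, 150 high, in front of the purifier to the other side. Origin: centre of its base.
- jar_lid: Flat black jar lid 70 mm across, 14 high, lying in front of the purifier. Origin: centre of its underside.
- clamp_tip (a point): Free end of an empty clamp on a retort stand, 300 mm above the bench, beside the rear of the purifier, on its left or right: the clamp (40 mm wide at its jaws, 24 mm high) runs level from here back (stand's own +x) 138 mm to an upright steel rod 12 mm thick and 425 mm high on a flat foot. Fixed: go round its front.
- rod_top (a point): Top of the retort stand's upright rod, 425 mm above the bench. In the like place on the purifier's other side stands a large amber bottle, 84 mm across and 200 high, which does not move.
Mind the look-alikes: they are no part of the job. Leave any green look-alike of the spent alone.

How it is judged:
On the way, in this order (a step that is already met when the one before it is completed fails the run):
1. the used filter is out of the port (distance between spent and port above 0.08 m), for 0.1 s.
2. the fresh filter's lugs are in the slots and it is pushed home, not yet turned (distance between fresh and port below 0.008 m and angle between the x axis of fresh and the x axis of port, either way round above 0.7 rad).
At the end, for the whole second after the job is handed in: Fresh filter home in the port (origin within 6 mm of the port's, axis within 0.06 rad), turned to the stop (bar within 0.12 rad of straight up the slope), at rest; used filter standing upright (within 0.15 rad) on the floor of the waste bin, at rest (distance between fresh and port below 0.006 m and angle between the z axis of fresh and the z axis of port, either way round below 0.06 rad and angle between the x axis of fresh and the x axis of port, either way round below 0.12 rad and linear speed of each of fresh, spent below 0.02 m/s and x of spent in the frame of waste_bin between -0.1 and 0.1 m and y of spent in the frame of waste_bin between -0.056 and 0.056 m and z of spent in the frame of waste_bin below 0.015 m and angle between spent's own z axis and vertical below 0.15 rad); the robot touches nothing.
It fails at once if a bystander (other filters, jar, bottles, lid) is moved by more than 30 mm (distance of any of old_jar, dust_disc, slim_tube, amber_bottle, white_bottle, jar_lid from where it was at the start of the episode above 0.03 m).
It fails at once if a standing bystander is tipped over (angle between any of old_jar, dust_disc, slim_tube, amber_bottle, white_bottle's own z axis and vertical above 0.5 rad).
It also fails if it takes over 69 s, if anything falls off the work surface, if the arm or the gripper's body presses on something with over 40 N, if the wrist force passes 120 N, or if a joint passes its speed limit or range.

## Working session

There is one attempt and no reset: what is moved stays moved. The work goes in short steps, Python scripts to look and compute and a shell command to move; the robot and the scene stay as the last step left them, time stands still between calls to the robot, and variables do not carry over. Pictures are saved under pics/ and viewed, and the job is handed in when it is done.

```bash
ls; mkdir -p pics; python3 - <<'E'
from bench import *
import cv2,pickle,numpy as np
s=read_state();print(s)
for n in("top","side"):
    c=camera(n);cv2.imwrite(f"pics/{n}0.png",c["img"][...,::-1]);pickle.dump(c,open(f"{n}0.pkl","wb"))
    print(n,{k:v for k,v in c.items() if k not in("img","depth")})
E
```

```text
pics
{'time': 0.0, 'joint_positions': array([ 1.27537928,  0.33289667, -0.06466934,  1.4609358 ,  0.02157708,
        1.34989621, -0.08854429]), 'joint_vel': array([ 7.95489136e-04,  1.41454364e-03, -1.48886035e-03, -3.10296583e-04,
        1.35078057e-03, -4.39632747e-06, -8.07711486e-04]), 'joint_torque': array([-2.78470015e-04, -6.23253322e+01,  2.45495327e-02, -3.89892805e+01,
       -6.14311569e-02,  3.94599012e-02,  1.66245513e-04]), 'ee_pos': array([ 0.16828364, -0.60151793,  0.22174101]), 'eef_rot': array([ 9.90714422e-01,  1.35957397e-01, -1.24619520e-04, -7.10026671e-04]), 'ft_force': array([0.5283578 , 0.07847458, 0.11664366]), 'torque': array([ 0.0107612 ,  0.0315215 , -0.00582354]), 'width': 0.08703964382517879}
top {'fx': 512.1687771947825, 'fy': 512.1687771947825, 'cx': 320.15672910394915, 'cy': 195.27790674864826, 'k1': -0.03244675363592672, 'position': array([0.16550876, 0.00871905, 1.79386019]), 'orientation': array([ 0.70989159, -0.6987041 ,  0.0631257 , -0.06230302])}
side {'fx': 479.5372556433386, 'fy': 479.5372556433386, 'cx': 315.0050294044916, 'cy': 196.69410815979828, 'k1': 0.04753754021432625, 'position': array([0.28421247, 1.07122665, 0.86137474]), 'orientation': array([-0.05763108,  0.86287613, -0.50061147,  0.03887939])}
```

View pics/top0.png

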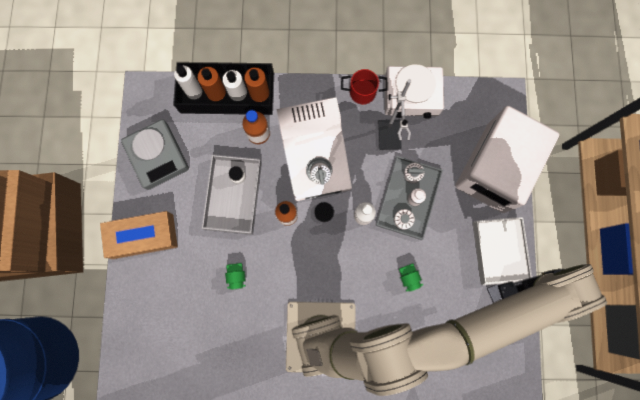

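View pics/side0.png

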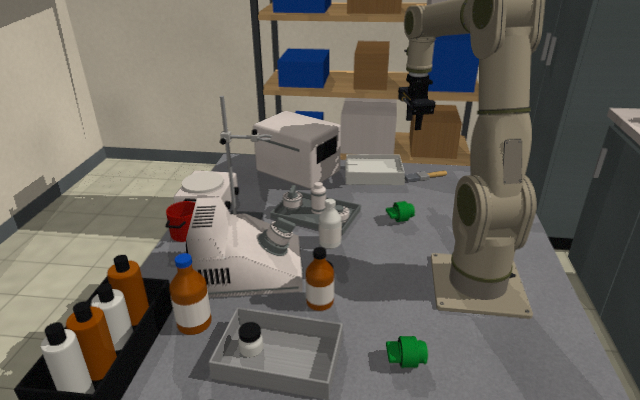

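The top view shows the purifier at about (315,150) with the spent filter at (319,172). The bin is at (232,195) with the jar at (236,173), and the stock tray at (409,197). The clamp is at (403,130). I'll enlarge these areas next.

```bash
cat > h.py <<'E'
import numpy as np,cv2,pickle
from scipy.spatial.transform import Rotation as R
def K(c): return np.array([[c["fx"],0,c["cx"]],[0,c["fy"],c["cy"]],[0,0,1.]])
def D(c): return np.array([c["k1"],0,0,0,0.])
def ray(c,u,v):
    # "a ray at radius r drawn at 1+k1 r^2" = cv2 radial model
    p=cv2.undistortPoints(np.array([[[u,v]]],float),K(c),D(c),None,None)[0,0]
    return np.r_[p,1.]
def P(c,u,v,z=None,depth=None):
    """world point: at height z, or at depth map"""
    d=R.from_quat(c["orientation"]).apply(ray(c,u,v)); o=np.array(c["position"])
    if z is not None: return o+d*(z-o[2])/d[2]
    if depth is None: depth=c["depth"][int(round(v)),int(round(u))]
    return o+d*depth
def proj(c,X):
    q=R.from_quat(c["orientation"]).inv().apply(np.atleast_2d(X)-c["position"])
    return cv2.projectPoints(q.reshape(-1,1,3),np.zeros(3),np.zeros(3),K(c),D(c))[0][:,0]
def L(n): return pickle.load(open(n+".pkl","rb"))
def cloud(c):
    h,w=c["depth"].shape;u,v=np.meshgrid(np.arange(w),np.arange(h))
    p=cv2.undistortPoints(np.stack([u,v],-1).reshape(-1,1,2).astype(float),K(c),D(c))[:,0]
    d=c["depth"].reshape(-1,1)
    X=np.c_[p,np.ones(len(p))]*d
    X=R.from_quat(c["orientation"]).apply(X)+c["position"]
    X[d[:,0]<=0]=np.nan
    return X.reshape(h,w,3)
def crop(c,x0,y0,x1,y1,s,name):
    im=cv2.resize(c["img"][y0:y1,x0:x1],None,fx=s,fy=s,interpolation=cv2.INTER_CUBIC)
    cv2.imwrite("pics/"+name,np.ascontiguousarray(im[...,::-1]))
E
python3 - <<'E'
from h import *
t=L("top0");s=L("side0")
crop(t,185,90,345,240,5,"t1.png");crop(t,345,90,455,250,5,"t2.png")
crop(s,190,170,370,390,3.3,"s1.png")
a=np.isfinite(t["depth"]).mean();print((t["depth"]>0).mean())
E
```

```text
0.99618359375
```

View pics/t1.png

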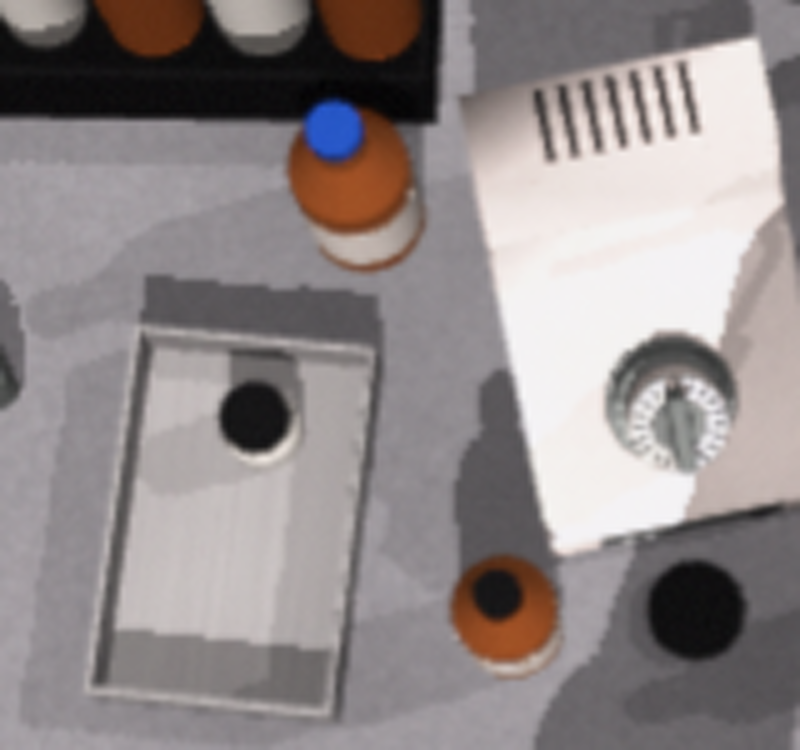

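View pics/t2.png

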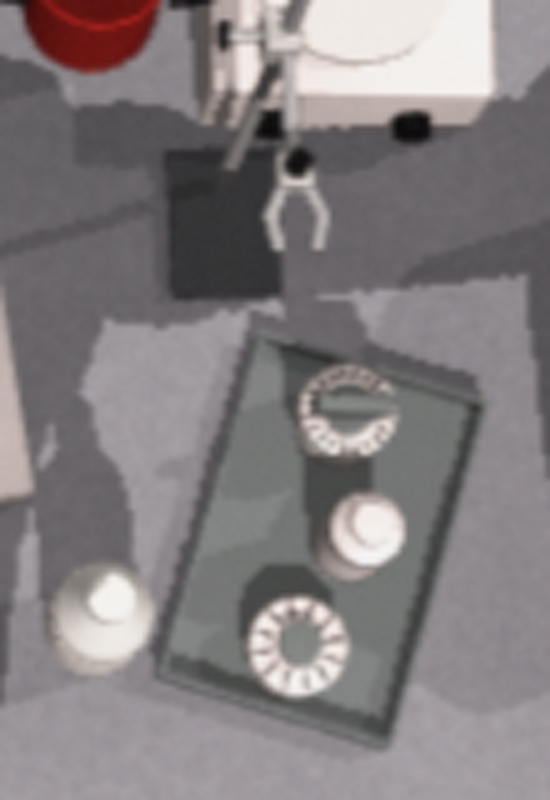

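View pics/s1.png

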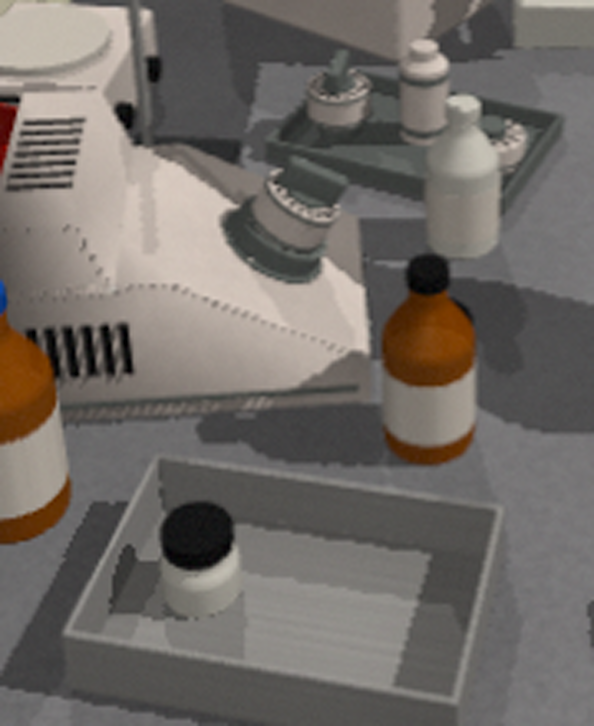

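```bash
cat > fit.py <<'E'
from h import *
from scipy.optimize import least_squares
t=L("top0");s=L("side0");Ct=cloud(t);Cs=cloud(s)
def segd(p,a,b):
    ab=b-a;tt=np.clip(((p-a)@ab)/(ab@ab),0,1);return np.linalg.norm(p-a-tt[:,None]*ab,axis=1)
prof=np.array([[-.14,0],[-.14,.05],[.01,.1366],[.05,.137],[.05,.195],[.14,.195],[.14,0]])
Rp=R.from_matrix(np.array([[.866025,0,-.5],[0,1,0],[.5,0,.866025]])) # columns: x up slope (.866,0,.5), y, z (-.5,0,.866)
po=np.array([-.065-.0005,0,.05+.075*np.tan(np.pi/6)+.000866])
def boxd(q,c,h):
    e=np.abs(q-c)-h
    return np.abs(np.linalg.norm(np.maximum(e,0),axis=1)+np.minimum(e.max(1),0))
def cyld(q,r,z0,z1):
    rr=np.hypot(q[:,0],q[:,1]);e=np.c_[rr-r,np.abs(q[:,2]-(z0+z1)/2)-(z1-z0)/2]
    return np.abs(np.linalg.norm(np.maximum(e,0),axis=1)+np.minimum(e.max(1),0))
def filt(q): return np.minimum(np.minimum(cyld(q,.033,.021,.057),boxd(q,np.array([0,0,.071]),np.array([.027,.007,.014]))),cyld(q,.024,0,.021))
def dist(par,X,wf=True):
    x,y,a=par
    p=R.from_euler('z',-a).apply(X-[x,y,0])
    xz=p[:,[0,2]]
    dm=np.min([segd(xz,prof[i],prof[i+1]) for i in range(6)],axis=0)
    ins=cv2_in(xz)
    dy=np.abs(p[:,1])-.1
    prism=np.where(dy>0,np.hypot(dy,np.where(ins,0,dm)),np.where(ins,np.minimum(dm,-dy),dm))
    q=Rp.inv().apply(p-po)
    d=np.minimum(prism,cyld(q,.04,-.005,.021))
    d=np.minimum(d,filt(q))
    return d
from matplotlib.path import Path as _P if False else None
E
sed -i '$d' fit.py; cat >> fit.py <<'E'
def cv2_in(xz):
    x,z=xz.T
    top=np.interp(x,[-.14,.01,.0499,.05,.14],[.05,.1366,.137,.195,.195])
    return (x>-.14)&(x<.14)&(z>0)&(z<top)
def run(use,p0):
    Xs=[]
    for C in use:
        X=C.reshape(-1,3);X=X[np.isfinite(X).all(1)];Xs.append(X)
    X=np.concatenate(Xs)
    p=np.array(p0)
    for it in range(4):
        d=dist(p,X);m=(d<[.03,.02,.012,.012][it])&(X[:,2]>.012)
        r=least_squares(lambda q:dist(q,X[m]),p,loss='soft_l1',f_scale=.002);p=r.x
    d=dist(p,X[m]);print(p,m.sum(),np.median(d),np.percentile(d,90));return p
E
python3 - <<'E'
from h import *
t=L("top0");s=L("side0");C=cloud(t)
f=lambda x,y:C[int(round(90+y/5)),int(round(185+x/5))]
for q in [(465,110),(755,45),(560,545),(500,300),(720,430),(680,430)]: print(q,f(*q).round(3))
from fit import *
p0=None
b=f(680,430);print(b)
import math
a=math.atan2(f(465,110)[1]-f(560,545)[1],f(465,110)[0]-f(560,545)[0]);print("yaw",a)
for dx in [0.06]:
    c=b[:2]+dx*np.array([np.cos(a),np.sin(a)])
    for use in ([Ct,Cs],[Ct],[Cs]): run(use,[c[0],c[1],a])
E
```

```text
(465, 110) [0.726 0.151 0.196]
(755, 45) [ 0.774 -0.038  0.197]
(560, 545) [0.465 0.089 0.045]
(500, 300) [0.615 0.129 0.138]
(720, 430) [ 0.529 -0.019  0.134]
(680, 430) [0.521 0.007 0.168]
[0.52107375 0.00738023 0.16769902]
yaw 0.23284718019330902
[0.62257653 0.0298574  0.22170919] 13700 0.0016238600975915533 0.005408780838890028
[0.62232906 0.02890794 0.22307662] 5360 0.0028158336403086848 0.0072433561311281685
[0.62293985 0.02995403 0.22168036] 8337 0.0012511293887624525 0.0034140396784784264
```

```bash
cat >> fit.py <<'E'
def fitfree(use,p0,z0,rad=.05):
    X=np.concatenate([C.reshape(-1,3) for C in use]);X=X[np.isfinite(X).all(1)]
    X=X[(X[:,2]>z0+.012)]
    best=None
    for a0 in np.arange(0,np.pi,np.pi/6):
        p=np.r_[p0,a0]
        for it in range(3):
            m=np.hypot(X[:,0]-p[0],X[:,1]-p[1])<(rad-.008*it)
            F=lambda q:filt(R.from_euler('z',-q[2]).apply(X[m]-[q[0],q[1],z0]))
            r=least_squares(F,p,loss='soft_l1',f_scale=.002);p=r.x
        if best is None or r.cost/m.sum()<best[0]: best=(r.cost/m.sum(),p,m.sum(),np.median(F(p)))
    print(best);return best[1]
E
python3 - <<'E'
from fit import *
p=[.6227,.0297,.2219]
Rw=R.from_euler('z',p[2])*Rp; O=R.from_euler('z',p[2]).apply(po)+[p[0],p[1],0]
print("port",O,Rw.as_matrix().round(4).tolist())
g=Ct[90+82,345+70];print(g)
for use in([Ct,Cs],[Ct],[Cs]): q=fitfree(use,g[:2],.004)
q=fitfree([Ct,Cs],g[:2],.004)
# overlay
def ov(c,name,x0,y0,x1,y1,s):
    im=cv2.resize(c["img"][y0:y1,x0:x1],None,fx=s,fy=s,interpolation=cv2.INTER_CUBIC)[...,::-1].copy()
    def line(X,col):
        u=(proj(c,X)-[x0,y0]+.5)*s-.5;cv2.polylines(im,[np.round(u).astype(int)],False,col,1)
    def local(Rr,o,X,col): line(Rr.apply(X)+o,col)
    th=np.linspace(0,2*np.pi,40)
    circ=lambda r,z:np.c_[r*np.cos(th),r*np.sin(th),0*th+z]
    bar=np.array([[.027,.007,.085],[.027,-.007,.085],[-.027,-.007,.085],[-.027,.007,.085],[.027,.007,.085]])
    for Rr,o in((Rw,O),(R.from_euler('z',q[2]),np.array([q[0],q[1],.004]))):
        local(Rr,o,circ(.033,.057),(255,0,0));local(Rr,o,bar,(0,0,255))
    local(Rw,O,circ(.04,.021),(0,255,0))
    Rz=R.from_euler('z',p[2]);oo=np.array([p[0],p[1],0])
    for y in(-.1,.1): local(Rz,oo,np.c_[prof[:,0],0*prof[:,0]+y,prof[:,1]],(0,160,0))
    cv2.imwrite("pics/"+name,im)
ov(t,"ovt.png",270,85,450,245,4.4);ov(s,"ovs.png",185,170,375,310,4.2)
E
```

```text
port [0.55880599 0.01528454 0.09416727] [[0.8448, -0.2201, -0.4877], [0.1906, 0.9755, -0.11], [0.5, 0.0, 0.866]]
[ 0.55734704 -0.31332953  0.08982685]
(np.float64(2.596054438661354e-06), array([ 0.56371946, -0.31741292,  1.58412824]), np.int64(622), np.float64(0.0017165045227069205))
(np.float64(3.3425842576655442e-06), array([ 0.5641806 , -0.31765554,  1.67012693]), np.int64(324), np.float64(0.002009196472353203))
(np.float64(1.7389369165503307e-06), array([ 0.56312574, -0.31728599,  1.5599116 ]), np.int64(306), np.float64(0.001497503182133729))
(np.float64(2.596054438661354e-06), array([ 0.56371946, -0.31741292,  1.58412824]), np.int64(622), np.float64(0.0017165045227069205))
```

View pics/ovt.png

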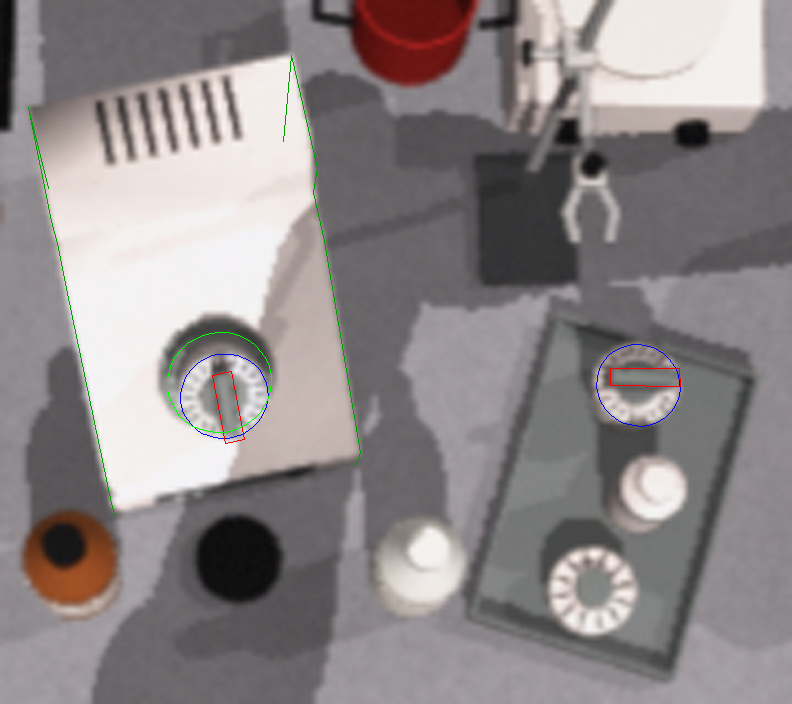

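View pics/ovs.png

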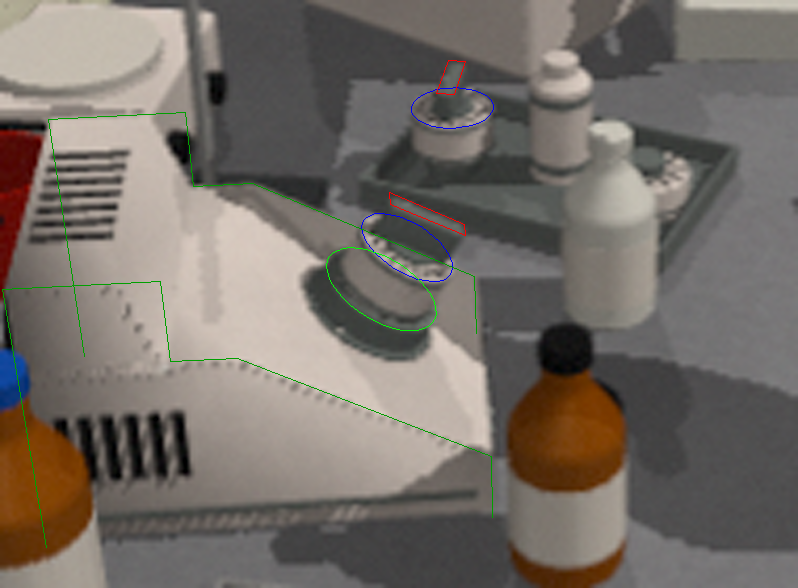

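The top overlay fits. In the side view the drawn spent filter sits about 4 px above the real one at (410,265). I'll fit its pose independently.

```bash
python3 - <<'E'
from fit import *
p=[.6227,.0297,.2219]
Rw=R.from_euler('z',p[2])*Rp; O=R.from_euler('z',p[2]).apply(po)+[p[0],p[1],0]
Rz=R.from_euler('z',p[2])
for n,C in(("top",Ct),("side",Cs)):
    X=C.reshape(-1,3);X=X[np.isfinite(X).all(1)]
    q=Rz.inv().apply(X-[p[0],p[1],0])
    # slope residual away from port
    m=(q[:,0]>-.135)&(q[:,0]<0)&(abs(q[:,1])<.095)&(np.hypot(q[:,0]+.065,q[:,1])>.06)
    w=Rw.inv().apply(X[m]-O)[:,2]+.001
    m2=abs(w)<.015
    print(n,"slope off",np.median(w[m2]),m2.sum())
    A=np.c_[Rw.inv().apply(X[m]-O)[m2][:,:2],np.ones(m2.sum())];print(np.linalg.lstsq(A,w[m2],rcond=None)[0])
    # flat tops
    for lo,hi,z in((.015,.045,.137),(.06,.13,.195)):
        k=(q[:,0]>lo)&(q[:,0]<hi)&(abs(q[:,1])<.09)&(abs(q[:,2]-z)<.02);print(z,np.median(q[k,2])-z if k.sum() else None)
    # bench level
    k=abs(X[:,2])<.01;print("bench",np.median(X[k,2]))
    # filter canister top: points in port frame
    l=Rw.inv().apply(X-O);r=np.hypot(l[:,0],l[:,1])
    k=(r<.05)&(l[:,2]>.03)&(l[:,2]<.11);print("n",k.sum(),np.percentile(l[k],[1,10,50,90,99],axis=0).round(4).tolist())
    F=lambda v,wt=None:filt(R.from_euler('z',-v[3]).apply(Rw.inv().apply(X[k]-O)-v[:3]))
    r=least_squares(F,[0,0,0,0],loss='soft_l1',f_scale=.002);print("filter offset in port",r.x,np.median(F(r.x)))
E
```

```text
top slope off 0.0013443963198858054 1357
[ 0.00096889 -0.00121688  0.00136102]
0.137 0.0010046568651946863
0.195 0.0005763053971160059
bench 0.001242328367285106
n 354 [[-0.029, -0.0313, 0.0312], [-0.0192, -0.0234, 0.0489], [0.0067, 0.001, 0.0597], [0.0293, 0.0228, 0.0851], [0.034, 0.0307, 0.0908]]
filter offset in port [ 0.00055736 -0.0012263   0.00243325  0.08464607] 0.0018571837438407374
side slope off 0.0004366894755652004 964
[-0.00046129  0.00089188  0.00042452]
0.137 0.00026989216558437334
0.195 0.0004931367041744461
bench 0.0007215130442354556
n 537 [[-0.0279, -0.011, 0.0312], [-0.0198, 0.0033, 0.0366], [0.0063, 0.0128, 0.0578], [0.0276, 0.032, 0.0823], [0.0337, 0.036, 0.0862]]
filter offset in port [0.00067158 0.00042028 0.00079304 0.03714781] 0.0011077302794514632
```

```bash
python3 - <<'E'
from fit import *
p=[.6227,.0297,.2219]
Rw=R.from_euler('z',p[2])*Rp; O=R.from_euler('z',p[2]).apply(po)+[p[0],p[1],0]
im=s["img"].copy()
l=Rw.inv().apply(Cs.reshape(-1,3)-O).reshape(400,640,3);r=np.hypot(l[...,0],l[...,1])
a=im.copy();a[(r<.05)&(l[...,2]>.06)&(l[...,2]<.1)]=[255,0,0];a[(r<.05)&(l[...,2]>.024)&(l[...,2]<.054)]=[0,255,0]
b=np.hstack([im[205:265,240:310],a[205:265,240:310]])
cv2.imwrite("pics/z.png",cv2.resize(b,None,fx=5.7,fy=5.7,interpolation=cv2.INTER_NEAREST)[...,::-1])
print(proj(s,Cs[235,270]),proj(s,Cs[100,100]),proj(s,Cs[300,500]))
E
```

```text
[[270. 235.]] [[100.00000001 100.00000001]] [[500. 300.]]
```

View pics/z.png

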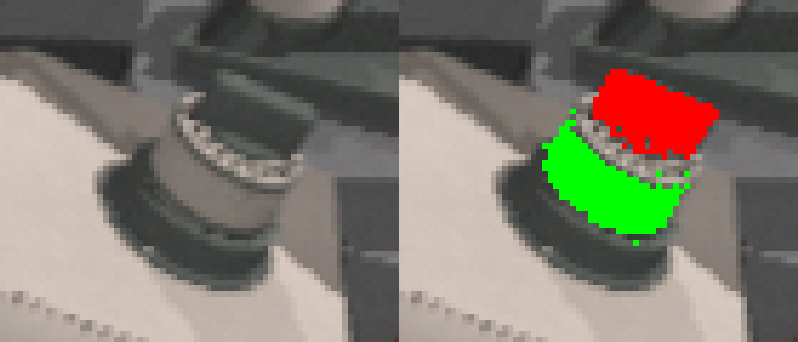

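The depth-based overlay now agrees: red bar top at px (277,217)–(296,225) and ring centre at (282,231), both within about 2 px. Next are the bin, the bottles and the clamp.

```bash
python3 - <<'E'
from fit import *
p=np.array([.6227,.0297,.2219]);Rz=R.from_euler('z',p[2])
T1=lambda x,y:(185+x/5,90+y/5);T2=lambda x,y:(345+x/5,90+y/5)
cs=[P(t,*T1(*q),z=.05) for q in[(142,326),(378,346),(336,714),(92,690)]]
print("bin corners",np.round(cs,3).tolist());c=np.mean(cs,0)
a=cs[0]-cs[3]+cs[1]-cs[2];yaw=np.arctan2(a[1],a[0]);print("bin c",c,"yaw",yaw,[np.linalg.norm(cs[i]-cs[i-1]).round(3) for i in range(4)])
def tell(n,w):
    b=R.from_euler('z',-yaw).apply(w-np.r_[c[:2],0]);print(n,w.round(3),"own purifier",Rz.inv().apply(w-[p[0],p[1],0]).round(3),"bin",b.round(3))
tell("jar",P(t,*T1(255,416),z=.06))
tell("amber cap",P(t,*T1(498,595),z=.165));tell("lid",P(t,*T1(695,610),z=.014))
tell("white cap",P(t,*T2(110,597),z=.15));tell("clamp",P(t,*T2(296,245),z=.3))
tell("rodtop",P(t,*T2(290,10),z=.425))
tell("tube",P(t,*T2(370,522),z=.105));tell("disc",P(t,*T2(298,645),z=.042));tell("bigamber",P(t,*T1(335,130),z=.2))
E
```

```text
bin corners [[0.616, 0.386, 0.05], [0.604, 0.22, 0.05], [0.345, 0.239, 0.05], [0.358, 0.407, 0.05]]
bin c [0.48051054 0.31312552 0.05      ] yaw -0.07762206140860059 [np.float64(0.258), np.float64(0.167), np.float64(0.26), np.float64(0.168)]
jar [0.55  0.302 0.06 ] own purifier [-0.011  0.282  0.06 ] bin [ 0.07  -0.006  0.06 ]
amber cap [0.411 0.123 0.165] own purifier [-0.186  0.137  0.165] bin [-0.054 -0.195  0.165]
lid [ 0.426 -0.005  0.014] own purifier [-0.2    0.009  0.014] bin [-0.03  -0.322  0.014]
white cap [ 0.416 -0.144  0.15 ] own purifier [-0.239 -0.124  0.15 ] bin [-0.028 -0.46   0.15 ]
clamp [ 0.611 -0.243  0.3  ] own purifier [-0.071 -0.263  0.3  ] bin [ 0.173 -0.544  0.3  ]
rodtop [ 0.711 -0.22   0.425] own purifier [ 0.031 -0.263  0.425] bin [ 0.272 -0.514  0.425]
tube [ 0.477 -0.323  0.105] own purifier [-0.22  -0.312  0.105] bin [ 0.046 -0.634  0.105]
disc [ 0.402 -0.284  0.042] own purifier [-0.285 -0.257  0.042] bin [-0.032 -0.601  0.042]
bigamber [0.71  0.235 0.2  ] own purifier [0.131 0.181 0.2  ] bin [ 0.235 -0.06   0.2  ]
```

```bash
python3 - <<'E'
from fit import *
for n,C,c in(("t",Ct,t),("s",Cs,s)):
    X=C.reshape(-1,3);X=X[np.isfinite(X).all(1)]
    m=(X[:,0]>.56)&(X[:,0]<.85)&(X[:,1]>-.33)&(X[:,1]<-.12)&(X[:,2]>.26)
    Y=X[m]; Y=Y[np.argsort(Y[:,0])]
    k=abs(Y[:,2]-.3)<.03
    A=Y[k]
    for lo in np.arange(.58,.8,.02):
        b=A[(A[:,0]>=lo)&(A[:,0]<lo+.02)]
        if len(b):print(n,round(lo,2),len(b),b.min(0).round(3),b.max(0).round(3))
    r=Y[Y[:,2]>.34];print("rod",len(r),r.min(0).round(3) if len(r) else'',r.max(0).round(3) if len(r) else '')
E
```

```text
t 0.6 19 [ 0.608 -0.26   0.295] [ 0.62  -0.226  0.311]
t 0.62 35 [ 0.62  -0.26   0.297] [ 0.639 -0.223  0.313]
t 0.64 62 [ 0.641 -0.258  0.293] [ 0.66 -0.23  0.33]
t 0.66 24 [ 0.66  -0.248  0.3  ] [ 0.679 -0.23   0.327]
t 0.68 20 [ 0.682 -0.245  0.301] [ 0.699 -0.236  0.311]
t 0.7 17 [ 0.7   -0.244  0.3  ] [ 0.72  -0.236  0.309]
t 0.72 48 [ 0.721 -0.242  0.286] [ 0.74  -0.196  0.321]
t 0.74 57 [ 0.74  -0.241  0.299] [ 0.758 -0.196  0.329]
rod 65 [ 0.739 -0.241  0.34 ] [ 0.754 -0.229  0.433]
s 0.6 18 [ 0.61  -0.256  0.296] [ 0.619 -0.22   0.305]
s 0.62 39 [ 0.621 -0.259  0.298] [ 0.64  -0.218  0.306]
s 0.64 67 [ 0.642 -0.251  0.289] [ 0.66  -0.221  0.325]
s 0.66 42 [ 0.66  -0.247  0.29 ] [ 0.68  -0.222  0.324]
s 0.68 25 [ 0.68  -0.243  0.296] [ 0.698 -0.231  0.308]
s 0.7 21 [ 0.7   -0.242  0.297] [ 0.719 -0.23   0.307]
s 0.72 64 [ 0.72  -0.244  0.271] [ 0.74  -0.193  0.316]
s 0.74 105 [ 0.74  -0.239  0.27 ] [ 0.759 -0.191  0.33 ]
rod 117 [ 0.738 -0.24   0.341] [ 0.752 -0.224  0.427]
```

```bash
cat > plan.py <<'E'
from h import *
from bench import read_state
yawp=.2219;pp=np.array([.6227,.0297,0])
Rp=R.from_matrix(np.array([[.866025,0,-.5],[0,1,0],[.5,0,.866025]]))
Rw=R.from_euler('z',yawp)*Rp; O=R.from_euler('z',yawp).apply([-.0655,0,.05+.075*np.tan(np.pi/6)+.000866])+pp
FL=R.from_matrix(np.diag([1.,-1,-1]))
def port_pose(z,ccw_deg=0,xy=(0,0)): # tool pointing into port, TCP at height z on axis
    return O+Rw.apply([xy[0],xy[1],z]),Rw*R.from_euler('z',ccw_deg,degrees=True)*FL
def cur():
    s=read_state();return np.array(s["ee_pos"]),R.from_quat(s["eef_rot"])
def step(tp,tR,N,frm=None):
    p,r=frm or cur()
    w=(r.inv()*tR).as_rotvec();t=r.inv().apply(tp-p)
    D=R.from_rotvec(w/N);S=sum((R.from_rotvec(w*k/N).as_matrix() for k in range(N)))
    d=np.linalg.solve(S,t)
    print("N",N,"row",(np.r_[d/.04,np.degrees(w/N)/120]).round(4).tolist(),"| total mm",(t*1e3).round(1),"deg",np.degrees(w).round(2))
def show():
    s=read_state();print("t",round(s["time"],2),"p",s["ee_pos"].round(4),"q",s["joint_positions"].round(2),"F",s["ft_force"].round(1),"T",s["torque"].round(2),"w",round(s["width"],4))
    l=Rw.inv().apply(s["ee_pos"]-O);e=(Rw*FL).inv()*R.from_quat(s["eef_rot"]);print("in port mm",(l*1e3).round(1),"rot(tool)",np.degrees(e.as_rotvec()).round(1))
E
python3 - <<'E'
from plan import *
p,r=cur();print(r.as_matrix().round(3).tolist())
a=np.array([.30,-.36,.34]);step(a,r,8)
tp,tR=port_pose(.2);print(tp);step(tp,tR,15,(a,r))
E
```

```text
[[0.963, 0.269, -0.0], [0.269, -0.963, 0.001], [-0.0, -0.001, -1.0]]
N 8 row [0.5997, -0.6165, -0.3685, 0.0, 0.0, 0.0] | total mm [ 191.9 -197.3 -117.9] deg [0. 0. 0.]
[ 0.46125787 -0.00672381  0.26737234]
N 15 row [0.3687, -0.5048, 0.2173, -0.0005, 0.0167, 0.0016] | total mm [ 250.5 -296.7   73. ] deg [-0.83 30.    2.83]
```

```bash
python3 -m inch '[[0.6,-0.61,-0.37,0,0,0],[0.6,-0.61,-0.37,0,0,0],[0.6,-0.61,-0.37,0,0,0],[0.6,-0.61,-0.37,0,0,0]]' 1
python3 -m inch '[[0.6,-0.61,-0.37,0,0,0],[0.6,-0.61,-0.37,0,0,0],[0.6,-0.61,-0.37,0,0,0],[0.6,-0.61,-0.37,0,0,0]]'
python3 -c "
from plan import *
show();step(*port_pose(.2),15)"
```

```text
time: 0.6
ee_pos: [0.235, -0.4808, 0.2819]
eef_rot: [0.991, 0.136, -0.0, -0.0]
ft_force: [0.6, -0.2, 0.0]
width: 0.0868
time: 1.1
ee_pos: [0.301, -0.361, 0.3412]
eef_rot: [0.991, 0.136, -0.0, -0.0]
ft_force: [0.1, -0.5, -0.1]
width: 0.0871
t 1.1 p [ 0.301  -0.361   0.3412] q [ 1.04 -0.04 -0.25  1.63 -0.01  1.54 -0.51] F [ 0.1 -0.5 -0.1] T [-0.    0.    0.04] w 0.0871
in port mm [-166.  -310.3  381. ] rot(tool) [  0.8 -30.   -2.8]
N 15 row [0.3671, -0.507, 0.2186, -0.0004, 0.0167, 0.0016] | total mm [ 249.8 -298.    73.8] deg [-0.78 30.01  2.84]
```

```bash
for i in 1 2 3; do python3 -m inch '[[0.367,-0.507,0.219,0,0.0167,0.0016],[0.367,-0.507,0.219,0,0.0167,0.0016],[0.367,-0.507,0.219,0,0.0167,0.0016],[0.367,-0.507,0.219,0,0.0167,0.0016],[0.367,-0.507,0.219,0,0.0167,0.0016]]'|tail -3|head -1; done
python3 -c "
from plan import *
show();step(*port_pose(.1),5)"
```

```text
eef_rot: [0.988, 0.127, 0.087, -0.012]
eef_rot: [0.978, 0.117, 0.173, -0.024]
eef_rot: [0.96, 0.107, 0.257, -0.035]
t 2.98 p [ 0.4607 -0.0067  0.2685] q [ 0.79 -0.47 -0.55  2.17 -0.59  0.96 -0.88] F [ 0.9 -0.2  0.1] T [-0.16  0.52  0.02] w 0.0873
in port mm [1.000e-01 2.000e-01 2.013e+02] rot(tool) [0.7 0.1 0.2]
N 5 row [-0.001, 0.0047, 0.5063, -0.0012, -0.0001, -0.0004] | total mm [ -0.3   1.4 101.2] deg [-0.72 -0.08 -0.23]
```

```bash
python3 -m inch '[[0,0,0.5,-0.0012,0,0],[0,0,0.5,-0.0012,0,0],[0,0,0.5,-0.0012,0,0],[0,0,0.5,-0.0012,0,0],[0,0,0.5,-0.0012,0,0]]'
python3 - <<'E'
from plan import *
from bench import camera
show();step(*port_pose(.06),4)
c=camera("side");pickle.dump(c,open("side1.pkl","wb"));crop(c,220,120,360,270,4,"s2.png")
c=camera("top");pickle.dump(c,open("top1.pkl","wb"));crop(c,270,120,370,230,5,"t3.png")
E
```

```text
time: 3.6
ee_pos: [0.5093, 0.0044, 0.1815]
eef_rot: [0.96, 0.105, 0.257, -0.029]
ft_force: [-0.5, -0.2, -0.1]
width: 0.0869
t 3.6 p [0.5093 0.0044 0.1815] q [ 0.82 -0.26 -0.73  2.22 -0.52  0.67 -0.96] F [-0.5 -0.2 -0.1] T [-0.21  0.56 -0.01] w 0.0869
in port mm [ -0.2   0.3 101. ] rot(tool) [-0.   0.   0.2]
N 4 row [0.0011, 0.0019, 0.2561, 0.0, -0.0001, -0.0005] | total mm [ 0.2  0.3 41. ] deg [ 0.   -0.03 -0.22]
```

View pics/s2.png

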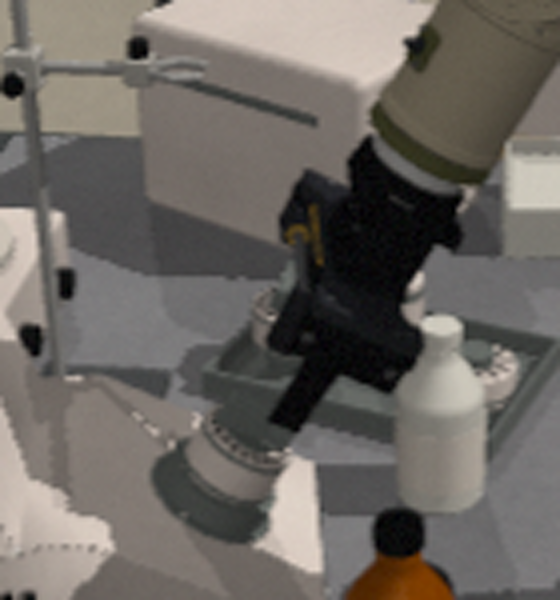

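View pics/t3.png

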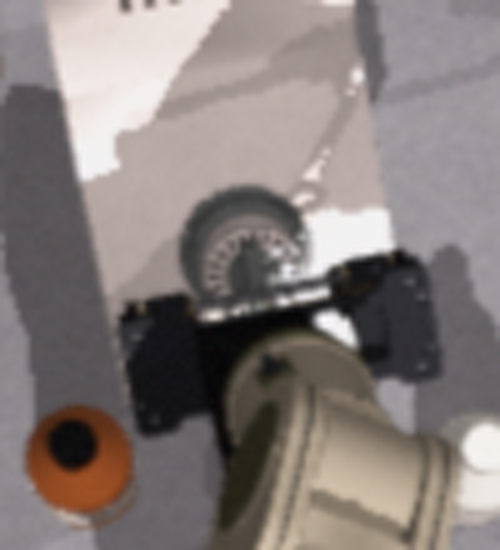

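The gripper is lined up over the spent bar: side crop (275,425), top crop (250,255). It is clear of both bottles, so I'm going in.

```bash
python3 -m inch '[[0,0,0.25,0,0,0],[0,0,0.25,0,0,0],[0,0,0.25,0,0,0],[0,0,0.25,0,0,0]]'
python3 -m inch '[[0,0,0,0,0,0],[0,0,0,0,0,0],[0,0,0,0,0,0],[0,0,0,0,0,0],[0,0,0,0,0,0]]' -1 40
python3 -m inch '[[0,0,0,0,0,0]]'
python3 -c "
from plan import *
show()"
```

```text
time: 4.2
ee_pos: [0.5292, 0.0088, 0.1472]
eef_rot: [0.96, 0.105, 0.258, -0.029]
ft_force: [0.6, 0.0, -0.4]
width: 0.0869
time: 4.82
ee_pos: [0.5289, 0.0087, 0.1478]
eef_rot: [0.96, 0.105, 0.258, -0.029]
ft_force: [0.1, 0.9, -0.0]
width: 0.0449
time: 4.95
ee_pos: [0.5289, 0.0087, 0.1477]
eef_rot: [0.96, 0.105, 0.258, -0.029]
ft_force: [-0.6, -0.2, -0.8]
width: 0.0346
t 4.95 p [0.5289 0.0087 0.1477] q [ 0.84 -0.15 -0.81  2.22 -0.43  0.55 -1.03] F [-0.6 -0.2 -0.8] T [-0.1   0.53  0.  ] w 0.0346
in port mm [ 0.2  0.1 61.7] rot(tool) [-0.   0.1  0.2]
```

```bash
python3 -m inch '[[0,0,0,0,0,0],[0,0,0,0,0,0],[0,0,0,0,0,0],[0,0,0,0,0,0]]'
python3 -c "
from plan import *
show()"
```

```text
time: 5.45
ee_pos: [0.5286, 0.0088, 0.1474]
eef_rot: [0.96, 0.105, 0.257, -0.029]
ft_force: [-0.9, 0.3, -1.0]
width: 0.0137
t 5.45 p [0.5286 0.0088 0.1474] q [ 0.84 -0.15 -0.81  2.22 -0.43  0.55 -1.03] F [-0.9  0.3 -1. ] T [-0.06  0.84  0.1 ] w 0.0137
in port mm [-0.2  0.3 61.6] rot(tool) [0.  0.  0.2]
```

```bash
python3 -m inch '[[0,0,0,0,0,-0.0833],[0,0,0,0,0,-0.0833],[0,0,0,0,0,-0.0833]]'
python3 -m inch '[[0,0,0,0,0,-0.0833],[0,0,0,0,0,-0.0833],[0,0,0,0,0,-0.0833],[0,0,0,0,0,0]]'
python3 -c "
from plan import *
show()"
```

```text
time: 5.82
ee_pos: [0.5285, 0.0084, 0.1473]
eef_rot: [0.899, 0.352, 0.256, 0.039]
ft_force: [-0.5, -0.5, -1.4]
width: 0.0137
time: 6.32
ee_pos: [0.5287, 0.0088, 0.1474]
eef_rot: [0.779, 0.571, 0.238, 0.103]
ft_force: [-0.1, 0.1, -2.7]
width: 0.0139
t 6.33 p [0.5287 0.0088 0.1474] q [ 0.68 -0.14 -0.67  2.22 -0.38  0.54 -0.03] F [-0.1  0.1 -2.7] T [-0.18  0.79  0.06] w 0.0139
in port mm [-0.1  0.3 61.5] rot(tool) [  0.    0.  -59.7]
```

```bash
python3 -m inch '[[0,0,-0.2,0,0,0],[0,0,-0.2,0,0,0],[0,0,-0.2,0,0,0],[0,0,-0.2,0,0,0]]'
python3 -c "
from plan import *
show()"
```

```text
time: 6.82
ee_pos: [0.513, 0.005, 0.1761]
eef_rot: [0.779, 0.571, 0.238, 0.104]
ft_force: [0.1, -0.2, -2.5]
width: 0.0137
t 6.83 p [0.513  0.005  0.1761] q [ 0.68 -0.23 -0.63  2.22 -0.44  0.63  0.02] F [ 0.1 -0.2 -2.5] T [-0.22  0.83  0.  ] w 0.0137
in port mm [ 0.3  0.1 94.4] rot(tool) [ -0.1   0.  -59.7]
```

```bash
python3 -m inch '[[0,0,-0.4,0,0,0],[0,0,-0.4,0,0,0],[0,0,-0.4,0,0,0],[0,0,-0.4,0,0,0]]'
python3 - <<'E'
from plan import *
from bench import camera
show()
c=camera("side");pickle.dump(c,open("side2.pkl","wb"));crop(c,220,80,400,280,3,"s3.png")
p,r=cur();print(r.as_matrix().round(2).tolist())
E
```

```text
time: 7.32
ee_pos: [0.4815, -0.0019, 0.2316]
eef_rot: [0.779, 0.571, 0.238, 0.104]
ft_force: [1.1, 0.1, -2.6]
width: 0.0139
t 7.33 p [ 0.4815 -0.0019  0.2316] q [ 0.67 -0.38 -0.54  2.2  -0.5   0.82  0.07] F [ 1.1  0.1 -2.6] T [-0.26  0.73  0.02] w 0.0139
in port mm [1.000e-01 2.000e-01 1.586e+02] rot(tool) [ -0.    0.1 -59.7]
[[0.24, 0.84, 0.49], [0.94, -0.33, 0.11], [0.25, 0.43, -0.86]]
```

View pics/s3.png

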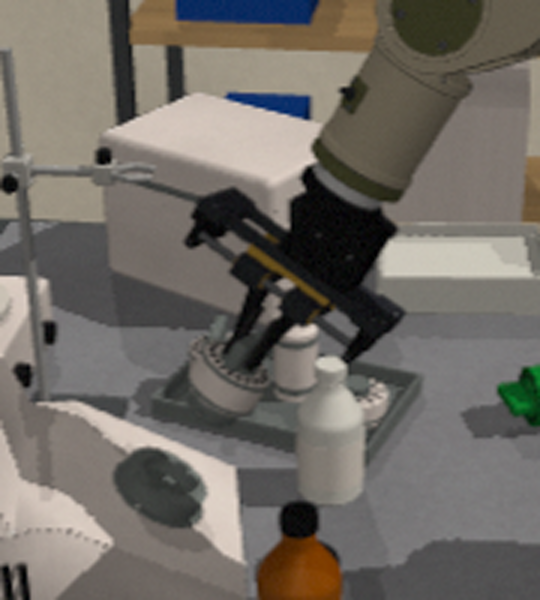

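The spent filter is out: side crop canister at (230,375), empty port at (160,485). Next is carrying it to the bin.

```bash
cat >> plan.py <<'E'
def down(az):
    a=np.radians(az);z=np.array([0,0,-1.]);y=np.array([np.cos(a),np.sin(a),0]);return R.from_matrix(np.c_[np.cross(y,z),y,z])
E
python3 -c "
from plan import *
p,r=cur()
a=np.array([.45,.02,.33]);step(a,r,4)
b=np.array([.4356,.3166,.26]);step(b,down(-21),14,(a,r))"
```

```text
N 4 row [0.2356, 0.0508, -0.6039, 0.0, 0.0, 0.0] | total mm [ 37.7   8.1 -96.6] deg [0. 0. 0.]
N 14 row [0.4725, -0.2303, 0.1441, 0.0153, -0.0095, 0.002] | total mm [ 257.4 -139.5   85.9] deg [ 25.64 -15.92   3.38]
```

```bash
python3 -m inch '[[0.236,0.05,-0.6,0,0,0],[0.236,0.05,-0.6,0,0,0],[0.236,0.05,-0.6,0,0,0],[0.236,0.05,-0.6,0,0,0]]' |head -2
python3 -m inch '[[0.47,-0.23,0.144,0.0153,-0.0095,0.002],[0.47,-0.23,0.144,0.0153,-0.0095,0.002],[0.47,-0.23,0.144,0.0153,-0.0095,0.002],[0.47,-0.23,0.144,0.0153,-0.0095,0.002],[0.47,-0.23,0.144,0.0153,-0.0095,0.002]]'|head -2
python3 -m inch '[[0.47,-0.23,0.144,0.0153,-0.0095,0.002],[0.47,-0.23,0.144,0.0153,-0.0095,0.002],[0.47,-0.23,0.144,0.0153,-0.0095,0.002],[0.47,-0.23,0.144,0.0153,-0.0095,0.002],[0.47,-0.23,0.144,0.0153,-0.0095,0.002]]'|head -2
python3 -m inch '[[0.47,-0.23,0.144,0.0153,-0.0095,0.002],[0.47,-0.23,0.144,0.0153,-0.0095,0.002],[0.47,-0.23,0.144,0.0153,-0.0095,0.002],[0.47,-0.23,0.144,0.0153,-0.0095,0.002],[0,0,0,0,0,0]]'|head -2
python3 - <<'E'
from plan import *
from bench import camera
show();step(np.array([.4356,.3166,.13]),down(-21),6)
c=camera("side");pickle.dump(c,open("side3.pkl","wb"));crop(c,180,120,400,390,2.8,"s4.png")
E
```

```text
time: 7.88
ee_pos: [0.4504, 0.0194, 0.3278]
time: 8.5
ee_pos: [0.4473, 0.1274, 0.3044]
time: 9.12
ee_pos: [0.442, 0.2327, 0.2791]
time: 9.75
ee_pos: [0.4352, 0.3171, 0.2561]
t 9.75 p [0.4352 0.3171 0.2561] q [ 0.24  0.3  -1.14  1.59  0.27  1.43 -1.28] F [-0.4 -0.2 -2.2] T [-0.   -0.07  0.01] w 0.0137
in port mm [ 34.  321.6 167.3] rot(tool) [ 15.1 -27.7 -55. ]
N 6 row [-0.0012, 0.0046, 0.5252, -0.0005, 0.0, 0.0002] | total mm [ -0.3   1.5 126. ] deg [-0.39  0.02  0.15]
```

View pics/s4.png

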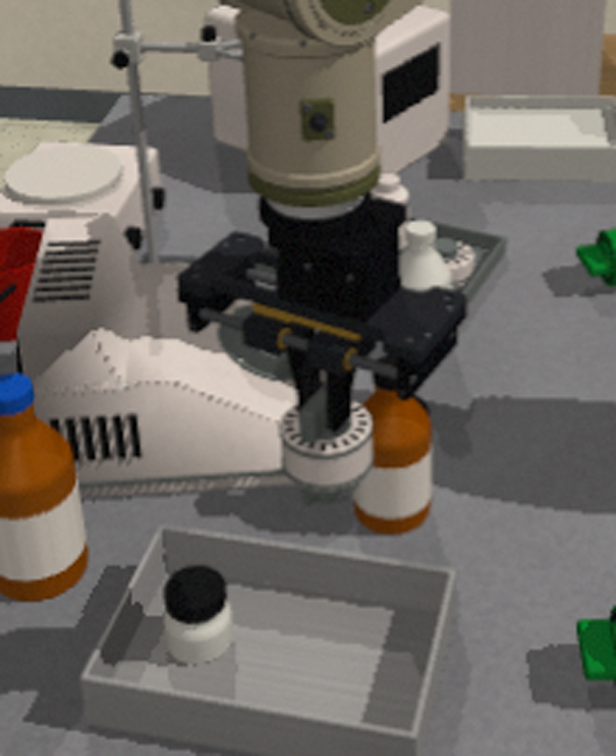

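```bash
python3 -m inch '[[0,0,0.63,0,0,0],[0,0,0.63,0,0,0],[0,0,0.63,0,0,0],[0,0,0.63,0,0,0],[0,0,0.63,0,0,0]]'|head -2
python3 -m inch '[[0,0,0.4,0,0,0],[0,0,0.4,0,0,0],[0,0,0.4,0,0,0],[0,0,0.1,0,0,0],[0,0,0,0,0,0]]'
python3 -c "
from plan import *
show()"
```

```text
time: 10.42
ee_pos: [0.4359, 0.3145, 0.1307]
time: 11.05
ee_pos: [0.435, 0.3159, 0.079]
eef_rot: [0.824, 0.567, -0.001, -0.001]
ft_force: [0.3, -0.1, -2.5]
width: 0.0139
t 11.05 p [0.435  0.3159 0.079 ] q [ 0.14  0.48 -1.03  1.81  0.45  1.11 -1.41] F [ 0.3 -0.1 -2.5] T [-0.02 -0.06  0.04] w 0.0139
in port mm [-54.9 320.5  14.2] rot(tool) [ 14.9 -27.7 -55. ]
```

```bash
python3 -m inch '[[0,0,0.12,0,0,0],[0,0,0.08,0,0,0],[0,0,0.05,0,0,0],[0,0,0,0,0,0]]'
python3 -m inch '[[0,0,0.03,0,0,0],[0,0,0,0,0,0]]'
python3 -m inch '[[0,0,0.03,0,0,0],[0,0,0,0,0,0]]'
```

```text
time: 11.55
ee_pos: [0.4349, 0.3157, 0.0688]
eef_rot: [0.824, 0.567, -0.002, -0.001]
ft_force: [-0.7, -0.3, -2.5]
width: 0.0137
time: 11.8
ee_pos: [0.435, 0.3157, 0.0677]
eef_rot: [0.824, 0.567, -0.001, -0.001]
ft_force: [0.7, -0.2, -1.5]
width: 0.0136
time: 12.05
ee_pos: [0.4349, 0.3156, 0.0664]
eef_rot: [0.824, 0.567, -0.002, -0.001]
ft_force: [0.2, -0.1, -2.2]
width: 0.0139
```

```bash

python3 -m inch '[[0,0,0.03,0,0,0],[0,0,0,0,0,0]]'
python3 -m inch '[[0,0,0.03,0,0,0],[0,0,0,0,0,0]]'
```

```text
time: 12.3
ee_pos: [0.435, 0.3158, 0.0657]
eef_rot: [0.824, 0.567, -0.001, -0.001]
ft_force: [-1.0, -2.0, 3.8]
width: 0.0136
time: 12.55
ee_pos: [0.4352, 0.3161, 0.0657]
eef_rot: [0.824, 0.567, -0.001, -0.001]
ft_force: [-5.3, -5.2, 18.9]
width: 0.0135
```

```bash

python3 -m inch '[[0,0,-0.03,0,0,0],[0,0,0,0,0,0],[0,0,0,0,0,0],[0,0,0,0,0,0],[0,0,0,0,0,0]]' 0.2
python3 -m inch '[[0,0,0,0,0,0],[0,0,-0.2,0,0,0],[0,0,-0.6,0,0,0],[0,0,-0.9,0,0,0],[0,0,-0.9,0,0,0]]'
python3 -m inch '[[0,0,-0.9,0,0,0],[0,0,-0.9,0,0,0],[0,0,-0.9,0,0,0],[0,0,-0.9,0,0,0]]' 1
python3 - <<'E'
from plan import *
from bench import camera
show()
for n in("side","top"):
    c=camera(n);pickle.dump(c,open(n+"4.pkl","wb"))
    crop(c,*((200,230,400,395,4) if n=="side" else (185,90,345,240,5)),n+"4.png")
E
```

```text
time: 13.18
ee_pos: [0.4349, 0.3157, 0.0652]
eef_rot: [0.824, 0.567, -0.002, -0.001]
ft_force: [0.6, -0.4, -0.1]
width: 0.05
time: 13.8
ee_pos: [0.4351, 0.3157, 0.1709]
eef_rot: [0.824, 0.567, -0.001, -0.001]
ft_force: [1.4, -0.2, -0.1]
width: 0.0523
time: 14.3
ee_pos: [0.4355, 0.3157, 0.3152]
eef_rot: [0.824, 0.567, -0.001, -0.001]
ft_force: [1.5, 1.2, -0.8]
width: 0.083
t 14.3 p [0.4355 0.3157 0.3152] q [ 0.25  0.27 -1.15  1.49  0.25  1.54 -1.26] F [ 1.5  1.2 -0.8] T [ 0.03 -0.08  0.02] w 0.083
in port mm [ 63.6 320.1 218.4] rot(tool) [ 14.9 -27.6 -55. ]
```

View pics/side4.png

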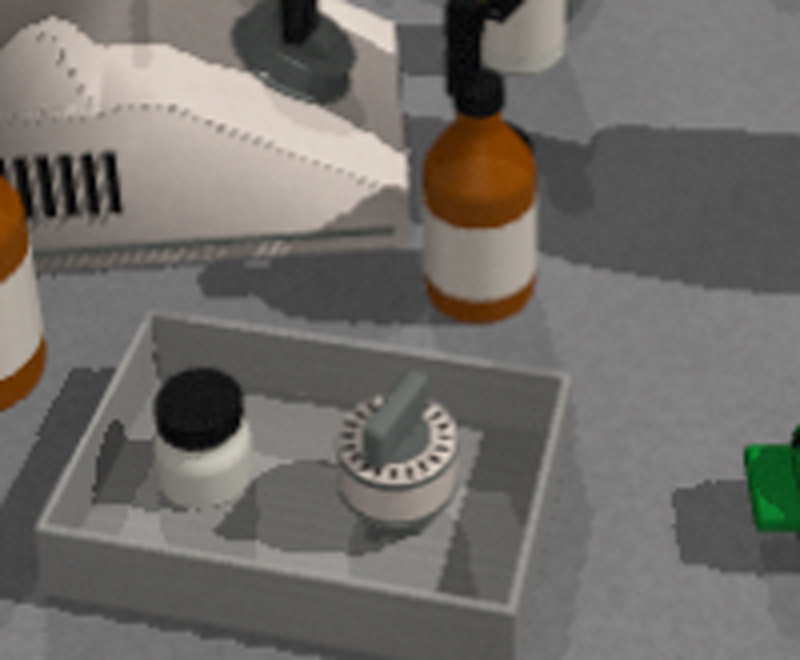

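View pics/top4.png

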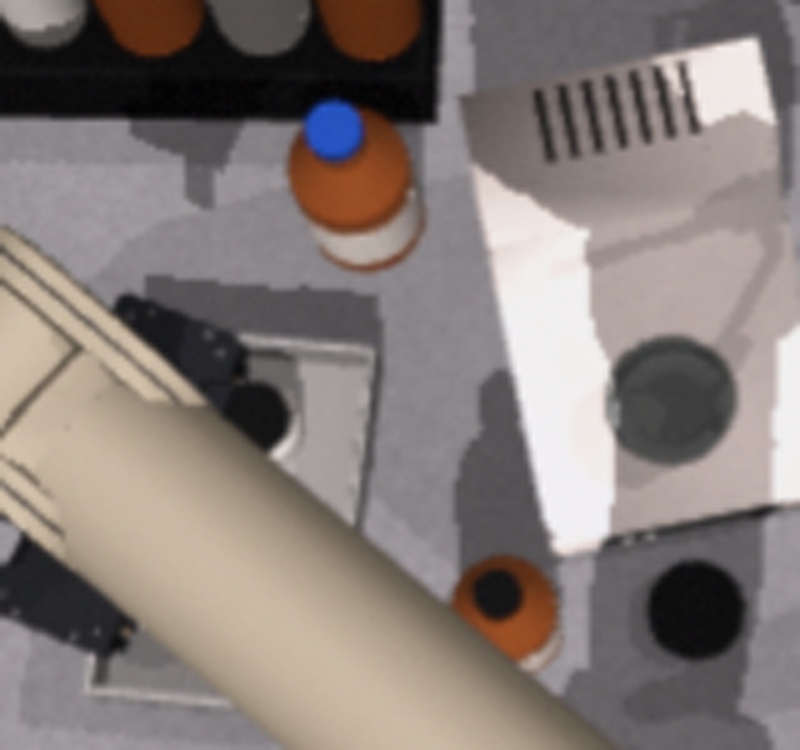

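The spent filter stands upright in the bin (side crop (398,450)), the jar is undisturbed at (200,435), and the port is empty. In the first top picture, three things stand in the tray:
- **Bar-grip canister (415,172):** this is the fresh filter, since it has a straight bar grip and a 66 mm canister (t2 crop, bar at (350,402)).
- **Slim tube (418,196):** a round neck and no bar.
- **Dust disc (405,219):** a round knob.

Now moving to the fresh one.

```bash
python3 -c "
from plan import *
a=np.array([.40,-.10,.38]);step(a,down(-5),14)
b=np.array([.5637,-.3174,.36]);step(b,down(0.6),9,(a,down(-5)))"
```

```text
N 14 row [-0.7414, 0.1114, -0.1132, 0.0, -0.0001, -0.0095] | total mm [-402.3  114.9  -64. ] deg [  0.    -0.2  -15.93]
N 9 row [-0.5836, 0.4809, 0.0556, 0.0, 0.0, -0.0052] | total mm [-202.3  182.    20. ] deg [ 0.   0.  -5.6]
```

```bash
python3 -m inch '[[-0.74,0.11,-0.113,0,0,-0.0095],[-0.74,0.11,-0.113,0,0,-0.0095],[-0.74,0.11,-0.113,0,0,-0.0095],[-0.74,0.11,-0.113,0,0,-0.0095],[-0.74,0.11,-0.113,0,0,-0.0095]]' 1|head -2
python3 -m inch '[[-0.74,0.11,-0.113,0,0,-0.0095],[-0.74,0.11,-0.113,0,0,-0.0095],[-0.74,0.11,-0.113,0,0,-0.0095],[-0.74,0.11,-0.113,0,0,-0.0095],[-0.74,0.11,-0.113,0,0,-0.0095]]'|head -2
python3 -m inch '[[-0.74,0.11,-0.113,0,0,-0.0095],[-0.74,0.11,-0.113,0,0,-0.0095],[-0.74,0.11,-0.113,0,0,-0.0095],[-0.74,0.11,-0.113,0,0,-0.0095],[0,0,0,0,0,0]]'|head -2
python3 -c "
from plan import *
show()
b=np.array([.5637,-.3174,.36]);step(b,down(0.6),9)"
```

```text
time: 15.02
ee_pos: [0.4089, 0.1675, 0.336]
time: 15.65
ee_pos: [0.3973, 0.0186, 0.3586]
time: 16.27
ee_pos: [0.3988, -0.1021, 0.3764]
t 16.27 p [ 0.3988 -0.1021  0.3764] q [ 0.84 -0.17 -0.59  1.66 -0.1   1.63  0.16] F [ 0.1  1.  -0.4] T [-0.   -0.11  0.  ] w 0.0871
in port mm [-16.5 -79.3 335.4] rot(tool) [ 19.1 -26.  -70.3]
N 9 row [-0.5769, 0.4852, 0.0441, -0.0002, -0.0, -0.0053] | total mm [-199.6  183.7   15.5] deg [-0.24 -0.04 -5.76]
```

```bash
python3 -m inch '[[-0.577,0.485,0.044,0,0,-0.0053],[-0.577,0.485,0.044,0,0,-0.0053],[-0.577,0.485,0.044,0,0,-0.0053],[-0.577,0.485,0.044,0,0,-0.0053],[-0.577,0.485,0.044,0,0,-0.0053]]'|head -2
python3 -m inch '[[-0.577,0.485,0.044,0,0,-0.0053],[-0.577,0.485,0.044,0,0,-0.0053],[-0.577,0.485,0.044,0,0,-0.0053],[-0.577,0.485,0.044,0,0,-0.0053],[0,0,0,0,0,0]]'|head -2
python3 -c "
from plan import *
from bench import camera
show()
b=np.array([.5637,-.3174,.16]);step(b,down(0.6),8)
c=camera('side');pickle.dump(c,open('side5.pkl','wb'));crop(c,200,20,400,250,3.2,'s5.png')"
```

```text
time: 16.9
ee_pos: [0.489, -0.2214, 0.3673]
time: 17.52
ee_pos: [0.5651, -0.3156, 0.3584]
t 17.52 p [ 0.5651 -0.3156  0.3584] q [ 0.79  0.41 -0.53  1.12  0.2   1.67  0.33] F [-0.3 -0.  -0.1] T [ 0.04 -0.15 -0.02] w 0.0871
in port mm [  74.4 -324.1  262.2] rot(tool) [ 20.7 -25.3 -76. ]
N 8 row [-0.0066, -0.0027, 0.6201, -0.0003, -0.0001, 0.0001] | total mm [ -2.3  -0.4 198.4] deg [-0.29 -0.14  0.11]
```

View pics/s5.png

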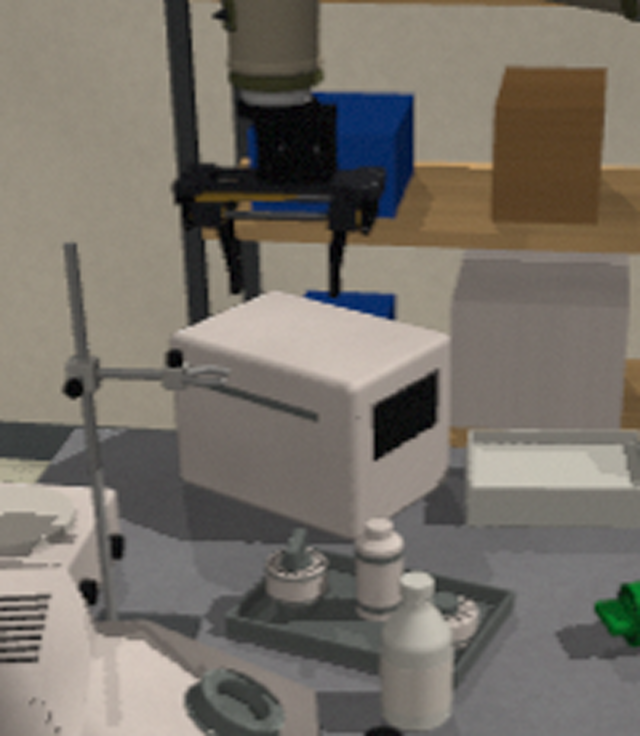

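Clear of the clamp. The slim tube stands close by, so I'm going down with the jaws half open.

```bash
python3 -m inch '[[-0.06,0,0,-0.002,-0.001,0.001],[0,0,0.62,0,0,0],[0,0,0.62,0,0,0],[0,0,0.62,0,0,0]]' -0.1|tail -3
python3 -m inch '[[0,0,0.62,0,0,0],[0,0,0.62,0,0,0],[0,0,0.62,0,0,0],[0,0,0.62,0,0,0],[0,0,0.62,0,0,0]]'
python3 -c "
from plan import *
from bench import camera
show()
b=np.array([.5637,-.3174,.066]);step(b,down(0.6),5)
c=camera('side');pickle.dump(c,open('side6.pkl','wb'));crop(c,220,40,370,250,3.6,'s6.png')"
```

```text
eef_rot: [0.703, 0.711, -0.0, 0.001]
ft_force: [0.6, -0.1, -0.2]
width: 0.0549
time: 18.7
ee_pos: [0.5644, -0.3174, 0.1619]
eef_rot: [0.703, 0.711, -0.0, 0.001]
ft_force: [-0.5, 0.2, -0.3]
width: 0.0392
t 18.7 p [ 0.5644 -0.3174  0.1619] q [ 0.83  0.47 -0.52  1.46  0.24  1.28  0.29] F [-0.5  0.2 -0.3] T [-0.   -0.12  0.03] w 0.0392
in port mm [ -24.8 -325.8   92.5] rot(tool) [ 20.2 -25.2 -76.1]
N 5 row [0.0009, -0.0042, 0.4794, 0.0002, 0.0002, 0.0] | total mm [ 0.3 -0.9 95.9] deg [0.09 0.14 0.03]
```

View pics/s6.png

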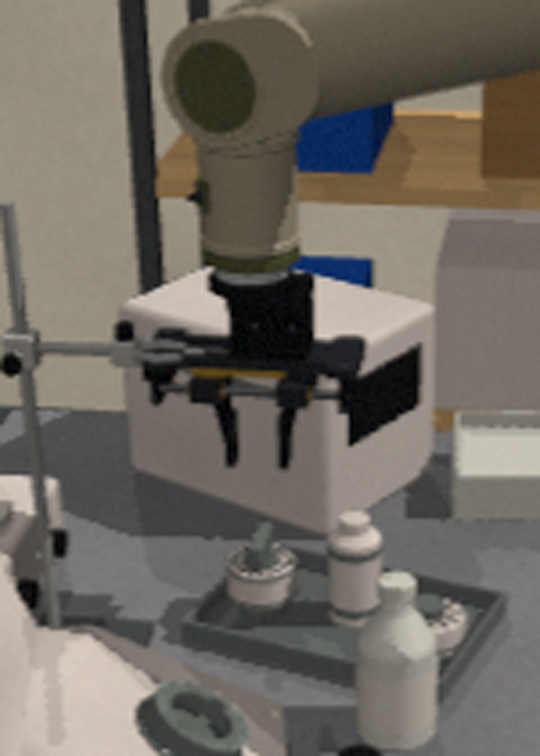

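```bash
python3 -m inch '[[0,-0.02,0.5,0,0,0],[0,0,0.5,0,0,0],[0,0,0.5,0,0,0],[0,0,0.5,0,0,0],[0,0,0.3,0,0,0]]'
python3 -m inch '[[0,0,0.05,0,0,0],[0,0,0,0,0,0]]'
```

```text
time: 19.38
ee_pos: [0.5634, -0.3179, 0.0679]
eef_rot: [0.703, 0.711, -0.001, 0.0]
ft_force: [0.1, 0.3, 0.0]
width: 0.0391
time: 19.62
ee_pos: [0.5642, -0.3183, 0.0681]
eef_rot: [0.703, 0.711, -0.0, 0.001]
ft_force: [0.1, 0.5, 0.1]
width: 0.0391
```

```bash
python3 -m inch '[[0,0,0.08,0,0,0],[0,0,0,0,0,0]]'
python3 -m inch '[[0,0,0,0,0,0],[0,0,0,0,0,0],[0,0,0,0,0,0],[0,0,0,0,0,0]]' -1 40
python3 -m inch '[[0,0,0,0,0,0]]'
python3 -c "
from plan import *
show()"
```

```text
time: 19.88
ee_pos: [0.5639, -0.3182, 0.0647]
eef_rot: [0.703, 0.711, -0.0, 0.001]
ft_force: [0.1, -1.3, 0.5]
width: 0.0392
time: 20.38
ee_pos: [0.5639, -0.3181, 0.0644]
eef_rot: [0.703, 0.711, -0.0, 0.001]
ft_force: [0.0, -0.7, -1.8]
width: 0.0136
time: 20.5
ee_pos: [0.5639, -0.3181, 0.0644]
eef_rot: [0.703, 0.711, -0.0, 0.001]
ft_force: [0.8, 0.1, -1.4]
width: 0.0139
t 20.5 p [ 0.5639 -0.3181  0.0644] q [ 0.81  0.56 -0.5   1.55  0.29  1.11  0.26] F [ 0.8  0.1 -1.4] T [ 0.   -0.27 -0.03] w 0.0139
in port mm [ -74.1 -326.4    8.5] rot(tool) [ 20.3 -25.3 -76. ]
```

```bash
python3 -m inch '[[0,0,-0.3,0,0,0],[0,0,-0.6,0,0,0],[0,0,-0.6,0,0,0],[0,0,-0.6,0,0,0],[0,0,-0.6,0,0,0]]' |head -2
python3 -m inch '[[0,0,-0.7,0,0,0],[0,0,-0.7,0,0,0],[0,0,-0.7,0,0,0],[0,0,-0.7,0,0,0],[0,0,-0.7,0,0,0]]' |head -2
python3 -m inch '[[0,0,-0.7,0,0,0],[0,0,-0.7,0,0,0],[0,0,-0.3,0,0,0]]'
python3 -c "
from plan import *
show()
a=np.array([.42,-.12,.38]);step(a,down(-10),9)
step(*port_pose(.2,60),9,(a,down(-10)))"
```

```text
time: 21.12
ee_pos: [0.5636, -0.3179, 0.1739]
time: 21.75
ee_pos: [0.5634, -0.3175, 0.3141]
time: 22.12
ee_pos: [0.5638, -0.3175, 0.3826]
eef_rot: [0.703, 0.711, -0.0, 0.002]
ft_force: [0.6, 0.7, -3.4]
width: 0.0136
t 22.12 p [ 0.5638 -0.3175  0.3826] q [ 0.79  0.41 -0.53  1.07  0.2   1.71  0.33] F [ 0.6  0.7 -3.4] T [-0.01 -0.13 -0.01] w 0.0136
in port mm [  85.1 -325.7  284. ] rot(tool) [ 20.1 -25.2 -76.1]
N 9 row [0.5193, -0.4384, 0.0059, 0.0001, 0.0001, 0.0098] | total mm [ 199.  -141.7    1.8] deg [ 0.16  0.14 10.62]
N 9 row [0.2978, -0.0278, 0.3532, -0.0249, 0.0123, 0.0066] | total mm [118.7  21.  112.6] deg [-26.9   13.33   7.12]
```

```bash
python3 -m inch '[[0.519,-0.438,0.006,0,0,0.0098],[0.519,-0.438,0.006,0,0,0.0098],[0.519,-0.438,0.006,0,0,0.0098],[0.519,-0.438,0.006,0,0,0.0098],[0.519,-0.438,0.006,0,0,0.0098]]'|head -2
python3 -m inch '[[0.519,-0.438,0.006,0,0,0.0098],[0.519,-0.438,0.006,0,0,0.0098],[0.519,-0.438,0.006,0,0,0.0098],[0.519,-0.438,0.006,0,0,0.0098],[0,0,0,0,0,0]]'|head -2
python3 -c "
from plan import *
show()
step(*port_pose(.16,60),10)"
```

```text
time: 22.75
ee_pos: [0.4784, -0.2104, 0.3786]
time: 23.38
ee_pos: [0.4193, -0.1186, 0.3782]
t 23.38 p [ 0.4193 -0.1186  0.3782] q [ 0.84 -0.11 -0.6   1.61 -0.06  1.62  0.07] F [ 0.6 -0.5 -3. ] T [ 0.   -0.16 -0.03] w 0.0135
in port mm [ -1.4 -99.9 328.7] rot(tool) [ 17.5 -26.5 -65.9]
N 10 row [0.2778, 0.0037, 0.4104, -0.0224, 0.0112, 0.0061] | total mm [125.5  40.5 145.1] deg [-26.84  13.45   7.3 ]
```

```bash
python3 -m inch '[[0.278,0.004,0.41,-0.0224,0.0112,0.0061],[0.278,0.004,0.41,-0.0224,0.0112,0.0061],[0.278,0.004,0.41,-0.0224,0.0112,0.0061],[0.278,0.004,0.41,-0.0224,0.0112,0.0061],[0.278,0.004,0.41,-0.0224,0.0112,0.0061]]'|head -2
python3 -m inch '[[0.278,0.004,0.41,-0.0224,0.0112,0.0061],[0.278,0.004,0.41,-0.0224,0.0112,0.0061],[0.278,0.004,0.41,-0.0224,0.0112,0.0061],[0.278,0.004,0.41,-0.0224,0.0112,0.0061],[0.278,0.004,0.41,-0.0224,0.0112,0.0061]]'|head -2
python3 -m inch '[[0,0,0,0,0,0]]' >/dev/null
python3 - <<'E'
from plan import *
from bench import camera
show();step(*port_pose(.10,60),4)
from fit import filt
from scipy.optimize import least_squares
p,r=cur();Rf=r*FL
Xs=[]
for n in("side","top"):
    c=camera(n);pickle.dump(c,open(n+"7.pkl","wb"));crop(c,*((230,130,370,270,4) if n=="side" else (270,120,370,230,5)),n+"7.png")
    C=cloud(c).reshape(-1,3);C=C[np.isfinite(C).all(1)]
    l=Rf.inv().apply(C-p)+[0,0,.0604]
    k=(np.hypot(l[:,0],l[:,1])<.042)&(l[:,2]>-.006)&(l[:,2]<.0585);print(n,k.sum())
    F=lambda v,q=l[k]:filt(q-v)
    o=least_squares(F,[0,0,0],loss='soft_l1',f_scale=.002);print("offset of filter in tool-as-filter frame mm",o.x*1e3,np.median(F(o.x)))
E
```

```text
time: 24.0
ee_pos: [0.4398, -0.0641, 0.2984]
time: 24.62
ee_pos: [0.4817, -0.004, 0.2319]
t 24.75 p [ 0.4806 -0.0037  0.2312] q [ 0.75 -0.39 -0.59  2.2  -0.54  0.83  0.11] F [ 0.5 -0.1 -3.5] T [-0.25  0.86 -0.06] w 0.014
in port mm [ -1.1  -1.3 158.9] rot(tool) [  0.1  -0.1 -59.9]
N 4 row [0.0106, 0.0026, 0.3682, -0.0003, 0.0001, -0.0002] | total mm [ 1.7  0.5 58.9] deg [-0.14  0.03 -0.11]
side 438
offset of filter in tool-as-filter frame mm [2.05077417 0.53174337 0.93042596] 0.0010680128966848966
top 86
offset of filter in tool-as-filter frame mm [ 1.26753137 -1.41462536  0.03236766] 0.0007807962061724418
```

View pics/side7.png

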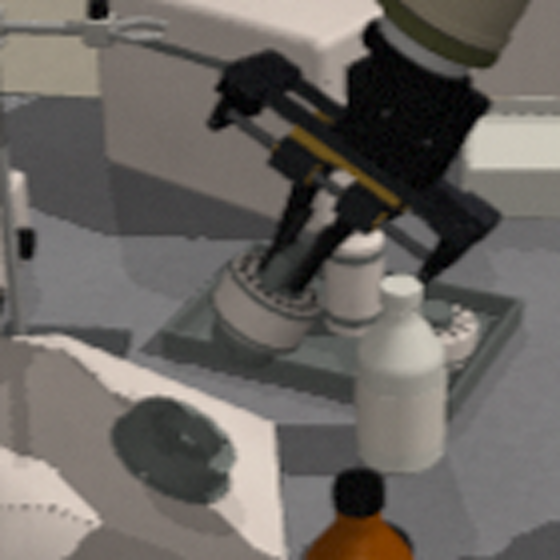

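View pics/top7.png

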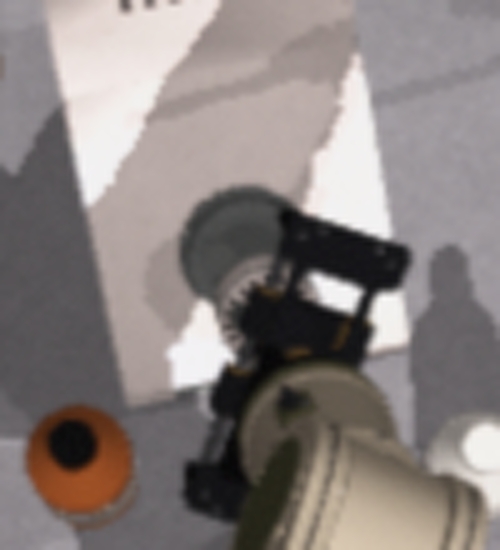

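```bash
python3 - <<'E'
from plan import *
from fit import filt
from scipy.optimize import least_squares
c=L("side2");p=np.array([.4815,-.0019,.2316]);r=Rw*R.from_euler('z',59.7,degrees=True)*FL;Rf=r*FL
def go(c,p,Rf):
    C=cloud(c).reshape(-1,3);C=C[np.isfinite(C).all(1)]
    l=Rf.inv().apply(C-p)+[0,0,.0604]
    k=(np.hypot(l[:,0],l[:,1])<.042)&(l[:,2]>-.006)&(l[:,2]<.0585)
    F=lambda v,q=l[k]:filt(q-v)
    o=least_squares(F,[0,0,0],loss='soft_l1',f_scale=.002);print(o.x*1e3,np.median(F(o.x)),k.sum())
    G=lambda v,q=l[k]:filt((R.from_rotvec(v[3:])).inv().apply(q-v[:3]))
    o=least_squares(G,np.zeros(6),loss='soft_l1',f_scale=.002);print(o.x[:3]*1e3,np.degrees(o.x[3:]))
go(c,p,Rf)
p,r=cur();go(L("side7"),p,r*FL)
E
```

```text
[-0.20373683  1.06057213  0.47560591] 0.0010100703163670038 489
[0.42761623 0.64673735 0.37647261] [-0.98150098 -0.89526155 28.91754953]
[2.08540824 2.47503374 0.39479738] 0.0009943984725299046 483
[2.4782336  2.0620345  0.30326413] [ -0.57841203  -0.77599449 -16.17172924]
```

```bash
python3 -m inch '[[0,0,0,0,0,0],[0,0,0,0,0,0]]'; python3 - <<'E'
from plan import *
from bench import camera
from fit import filt
from scipy.optimize import least_squares
show()
p,r=cur();Rf=r*FL;c=camera("side");show()
C=cloud(c).reshape(-1,3);C=C[np.isfinite(C).all(1)]
l=Rf.inv().apply(C-p)+[0,0,.0604]
k=(np.hypot(l[:,0],l[:,1])<.042)&(l[:,2]>-.006)&(l[:,2]<.0585)
F=lambda v,q=l[k]:filt(q-v)
o=least_squares(F,[0,0,0],loss='soft_l1',f_scale=.002);print(o.x*1e3,np.median(F(o.x)),k.sum())
step(*port_pose(.10,60),4)
E
```

```text
time: 25.1
ee_pos: [0.482, -0.0044, 0.2333]
eef_rot: [0.779, 0.571, 0.237, 0.104]
ft_force: [0.1, 1.0, -3.2]
width: 0.0136
t 25.1 p [ 0.482  -0.0044  0.2333] q [ 0.75 -0.39 -0.59  2.2  -0.54  0.83  0.11] F [ 0.1  1.  -3.2] T [-0.21  0.83  0.04] w 0.0136
in port mm [  1.   -2.3 160.1] rot(tool) [ -0.1   0.  -59.8]
t 25.15 p [ 0.482  -0.0043  0.2332] q [ 0.75 -0.39 -0.59  2.2  -0.54  0.83  0.11] F [-0.4 -0.1 -3.8] T [-0.24  0.87  0.03] w 0.0138
in port mm [  0.9  -2.2 160.1] rot(tool) [ -0.1   0.  -59.8]
[2.2041083  0.31299344 0.63939198] 0.0010833820810907495 432
N 4 row [0.0091, -0.0119, 0.3754, 0.0001, 0.0, -0.0003] | total mm [ 1.5 -1.9 60.1] deg [ 0.06  0.01 -0.16]
```

```bash
python3 -c "
from plan import *
step(*port_pose(.09,60,(-.0008,-.0014)),5)"
```

```text
N 5 row [-0.0008, -0.0095, 0.3503, 0.0001, 0.0, -0.0003] | total mm [-0.1 -1.9 70.1] deg [ 0.06  0.01 -0.16]
```

```bash
python3 -m inch '[[0,-0.01,0.35,0,0,0],[0,-0.01,0.35,0,0,0],[0,-0.01,0.35,0,0,0],[0,-0.01,0.35,0,0,0],[0,-0.01,0.35,0,0,0]]' |head -1
python3 -m inch '[[0,0,0,0,0,0],[0,0,0,0,0,0]]' |tail -2
python3 - <<'E'
from plan import *
from bench import camera
show();step(*port_pose(.085,60,(-.0008,-.0014)),5)
c=camera("side");pickle.dump(c,open("side8.pkl","wb"));crop(c,235,170,325,270,6,"s8.png")
E
```

```text
time: 25.78
ft_force: [0.4, 0.9, -2.1]
width: 0.0135
t 26.02 p [0.5144 0.0042 0.1719] q [ 0.77 -0.23 -0.71  2.22 -0.48  0.63  0.06] F [ 0.4  0.9 -2.1] T [-0.19  0.82 -0.02] w 0.0135
in port mm [-0.8 -1.1 90.2] rot(tool) [ -0.1   0.  -59.8]
N 5 row [-0.0015, 0.0007, 0.0261, 0.0001, 0.0, -0.0003] | total mm [-0.3  0.1  5.2] deg [ 0.06  0.   -0.16]
```

View pics/s8.png

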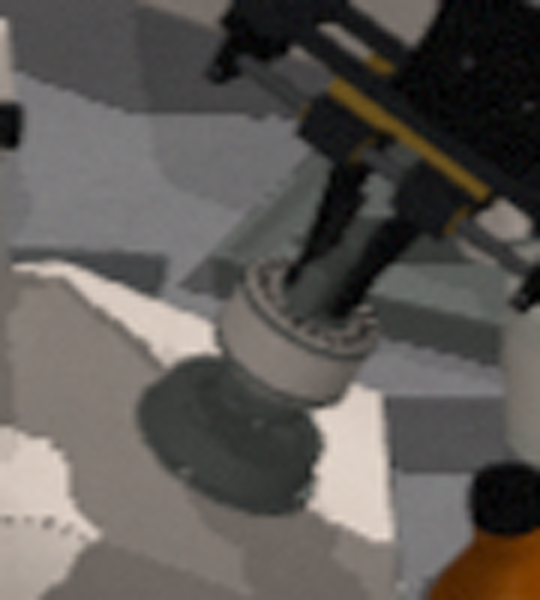

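The spigot is just above the collar (crop (265,390)) and looks centred. I'll insert in small steps and watch the force.

```bash
python3 -m inch '[[0,0,0.15,0,0,0],[0,0,0.15,0,0,0],[0,0,0,0,0,0]]' |tail -2|head -1
python3 -c "
from plan import *
show()"
python3 -m inch '[[0,0,0.1,0,0,0],[0,0,0,0,0,0]]' |tail -2|head -1
python3 -c "
from plan import *
show()"
```

```text
ft_force: [-0.2, 0.1, -2.2]
t 26.45 p [0.52   0.0059 0.1604] q [ 0.77 -0.19 -0.73  2.22 -0.45  0.59  0.04] F [-0.2  0.1 -2.2] T [-0.19  0.84  0.01] w 0.0137
in port mm [-1.4 -0.6 77.3] rot(tool) [  0.    0.  -59.8]
ft_force: [0.8, -0.1, -1.8]
t 26.7 p [0.5221 0.0062 0.1572] q [ 0.78 -0.18 -0.74  2.22 -0.45  0.58  0.03] F [ 0.8 -0.1 -1.8] T [-0.17  0.79 -0.  ] w 0.014
in port mm [-1.2 -0.8 73.6] rot(tool) [ -0.    0.  -59.8]
```

```bash
python3 -m inch '[[0,0,0.1,0,0,0],[0,0,0.1,0,0,0],[0,0,0,0,0,0]]' |tail -2|head -1
python3 -c "
from plan import *
show()"
python3 -m inch '[[0,0,0.08,0,0,0],[0,0,0,0,0,0]]' |tail -2|head -1
python3 -c "
from plan import *
show()"
```

```text
ft_force: [-0.3, -0.0, -2.4]
t 27.07 p [0.5259 0.0071 0.1502] q [ 0.78 -0.16 -0.75  2.22 -0.43  0.56  0.01] F [-0.3 -0.  -2.4] T [-0.18  0.8  -0.01] w 0.0136
in port mm [-1.3 -0.7 65.5] rot(tool) [ -0.    0.  -59.8]
ft_force: [-0.1, 0.1, -2.5]
t 27.32 p [0.5276 0.0074 0.1476] q [ 0.78 -0.15 -0.76  2.22 -0.42  0.55  0.01] F [-0.1  0.1 -2.5] T [-0.2   0.83  0.01] w 0.0137
in port mm [-1.2 -0.8 62.4] rot(tool) [ -0.    0.  -59.8]
```

```bash
python3 -m inch '[[0,0,0.04,0,0,0],[0,0,0,0,0,0]]' |tail -2|head -1
python3 -m inch '[[0,0,0.03,0,0,0],[0,0,0,0,0,0]]' |tail -2|head -1
python3 -c "
from plan import *
show()"
```

```text
ft_force: [-0.0, 0.4, -2.6]
ft_force: [-5.3, -0.6, 4.1]
t 27.82 p [0.5292 0.0076 0.1458] q [ 0.78 -0.14 -0.76  2.22 -0.41  0.54 -0.  ] F [-5.3 -0.6  4.1] T [-0.05  1.2   0.09] w 0.0137
in port mm [-0.7 -0.9 60. ] rot(tool) [ -0.1   0.  -59.9]
```

Home at 60 mm, with light contact. Now turning clockwise.

```bash
python3 -c "
from plan import *
step(*port_pose(.0602,0,(-.0013,0)),6)"
```

```text
N 6 row [0.0002, -0.0049, -0.0007, 0.0001, -0.0, 0.0831] | total mm [ 0.5 -1.  -0.2] deg [ 6.000e-02 -3.000e-02  5.986e+01]
```

```bash
python3 -m inch '[[0,-0.005,-0.003,0,0,0.083],[0,-0.005,-0.003,0,0,0.083],[0,-0.005,-0.003,0,0,0.083]]' 
python3 -c "
from plan import *
show()"
python3 -m inch '[[0,-0.005,-0.003,0,0,0.083],[0,-0.005,-0.003,0,0,0.083],[0,-0.005,-0.003,0,0,0.075],[0,0,0,0,0,0],[0,0,0,0,0,0]]' 
python3 -c "
from plan import *
show()"
```

```text
time: 28.2
ee_pos: [0.5282, 0.0078, 0.1454]
eef_rot: [0.901, 0.349, 0.256, 0.038]
ft_force: [-0.4, -0.1, -2.5]
width: 0.0136
t 28.2 p [0.5282 0.0078 0.1454] q [ 0.86 -0.15 -0.83  2.22 -0.44  0.55 -0.5 ] F [-0.4 -0.1 -2.5] T [-0.2   0.9   0.02] w 0.0136
in port mm [-1.7 -0.6 60.1] rot(tool) [ -0.    0.  -29.6]
time: 28.82
ee_pos: [0.5279, 0.0083, 0.1457]
eef_rot: [0.959, 0.117, 0.258, -0.026]
ft_force: [0.8, -0.2, -2.5]
width: 0.0139
t 28.82 p [0.5279 0.0083 0.1457] q [ 0.95 -0.16 -0.9   2.22 -0.47  0.55 -0.97] F [ 0.8 -0.2 -2.5] T [-0.15  0.85  0.01] w 0.0139
in port mm [-1.7 -0.  60.5] rot(tool) [-0.   0.  -1.2]
```

```bash
python3 -m inch '[[0,0,0,0,0,0.01],[0,0,0,0,0,0]]' >/dev/null
python3 -c "
from plan import *
show()"
python3 -m inch '[[0,0,0,0,0,0.01],[0,0,0,0,0,0]]' >/dev/null
python3 -c "
from plan import *
show()"
python3 -m inch '[[0,0,0,0,0,0.01],[0,0,0,0,0,0]]' >/dev/null
python3 -c "
from plan import *
show()"
```

```text
t 29.07 p [0.5278 0.0087 0.1457] q [ 0.95 -0.16 -0.91  2.22 -0.47  0.55 -0.99] F [-1.5  1.6 -1.9] T [0.19 0.89 0.36] w 0.0134
in port mm [-1.7  0.4 60.5] rot(tool) [-0.   0.   0.1]
t 29.32 p [0.5278 0.0089 0.1457] q [ 0.95 -0.16 -0.91  2.22 -0.48  0.55 -1.01] F [-1.1  5.2 -1.4] T [0.83 0.92 0.83] w 0.0134
in port mm [-1.7  0.6 60.4] rot(tool) [0.  0.  1.3]
t 29.57 p [0.5278 0.0089 0.1457] q [ 0.96 -0.16 -0.92  2.22 -0.48  0.55 -1.03] F [-0.8  5.  -1.3] T [0.88 0.85 1.38] w 0.0137
in port mm [-1.7  0.6 60.4] rot(tool) [0.  0.  2.5]
```

```bash
python3 -m inch '[[0,0,0.03,0,0,-0.012],[0,0,0.02,0,0,0],[0,0,0,0,0,0]]' >/dev/null
python3 -c "
from plan import *
show()"
python3 -m inch '[[0,0,-0.03,0,0,0],[0,0,0,0,0,0],[0,0,0,0,0,0],[0,0,0,0,0,0]]' 0
python3 -m inch '[[0,0,-0.1,0,0,0],[0,0,-0.3,0,0,0],[0,0,-0.6,0,0,0],[0,0,-0.6,0,0,0],[0,0,-0.6,0,0,0]]'
python3 -m inch '[[0.2,0,-0.5,0,0,0],[0.2,0,-0.5,0,0,0],[0,0,0,0,0,0]]'
```

```text
t 29.95 p [0.5286 0.0092 0.145 ] q [ 0.95 -0.15 -0.92  2.22 -0.47  0.55 -1.01] F [-36.1   5.5  37.5] T [2.12 3.46 1.36] w 0.0137
in port mm [-1.3  0.7 59.4] rot(tool) [ 0.  -0.   1.1]
time: 30.45
ee_pos: [0.5283, 0.0082, 0.145]
eef_rot: [0.961, 0.097, 0.257, -0.031]
ft_force: [-0.9, 0.4, -0.4]
width: 0.0413
time: 31.08
ee_pos: [0.4848, -0.0011, 0.2222]
eef_rot: [0.961, 0.098, 0.258, -0.031]
ft_force: [0.6, -0.9, -0.2]
width: 0.044
time: 31.45
ee_pos: [0.4799, -0.0029, 0.2655]
eef_rot: [0.961, 0.098, 0.259, -0.03]
ft_force: [-0.9, 0.2, -0.4]
width: 0.0438
```

```bash
python3 -c "
from plan import *
p,r=cur();step(np.array([.36,-.30,.38]),r,10)"
```

```text
N 10 row [-0.238, 0.6639, -0.4753, 0.0, 0.0, 0.0] | total mm [ -95.2  265.6 -190.1] deg [0. 0. 0.]
```

```bash
python3 -m inch '[[-0.238,0.664,-0.475,0,0,0],[-0.238,0.664,-0.475,0,0,0],[-0.238,0.664,-0.475,0,0,0],[-0.238,0.664,-0.475,0,0,0],[-0.238,0.664,-0.475,0,0,0]]'|head -2
python3 -m inch '[[-0.238,0.664,-0.475,0,0,0],[-0.238,0.664,-0.475,0,0,0],[-0.238,0.664,-0.475,0,0,0],[-0.238,0.664,-0.475,0,0,0],[-0.238,0.664,-0.475,0,0,0]]'|head -2
python3 - <<'E'
from plan import *
from bench import camera
from fit import filt
from scipy.optimize import least_squares
show()
for n in("top","side"):
    c=camera(n);pickle.dump(c,open(n+"9.pkl","wb"))
    crop(c,*((200,160,380,390,3) if n=="side" else (185,90,455,250,2.9)),n+"9.png")
    C=cloud(c).reshape(-1,3);C=C[np.isfinite(C).all(1)]
    l=Rw.inv().apply(C-O)
    k=(np.hypot(l[:,0],l[:,1])<.05)&(l[:,2]>.03)&(l[:,2]<.11)
    for m in(False,True):
        def F(v):
            q=l[k]-v[:3];q=R.from_euler('z',-v[3]).apply(q)
            if m:q=R.from_rotvec(np.r_[v[4:6],0]).apply(q)
            return filt(q)
        o=least_squares(F,np.zeros(6),loss='soft_l1',f_scale=.002);print(n,k.sum(),(o.x[:3]*1e3).round(2),"rot rad",o.x[3:].round(3),np.median(F(o.x)).round(4))
E
```

```text
time: 32.08
ee_pos: [0.419, -0.1521, 0.3204]
time: 32.7
ee_pos: [0.3595, -0.3007, 0.3775]
t 32.7 p [ 0.3595 -0.3007  0.3775] q [ 1.04 -0.23 -0.07  1.83 -0.51  1.36 -0.34] F [ 0.4  0.1 -0.8] T [-0.11  0.54 -0.03] w 0.0432
in port mm [ -87.  -264.4  377.4] rot(tool) [0.  0.  1.1]
top 347 [-0.23 -0.82  1.94] rot rad [-0.079  0.     0.   ] 0.0016
top 347 [-0.13 -0.7   1.81] rot rad [-0.017 -0.009 -0.   ] 0.0016
side 532 [ 0.83 -0.05  0.6 ] rot rad [-0.001  0.     0.   ] 0.0013
side 532 [1.6  0.33 0.51] rot rad [-0.006 -0.008  0.017] 0.0012
```

View pics/top9.png

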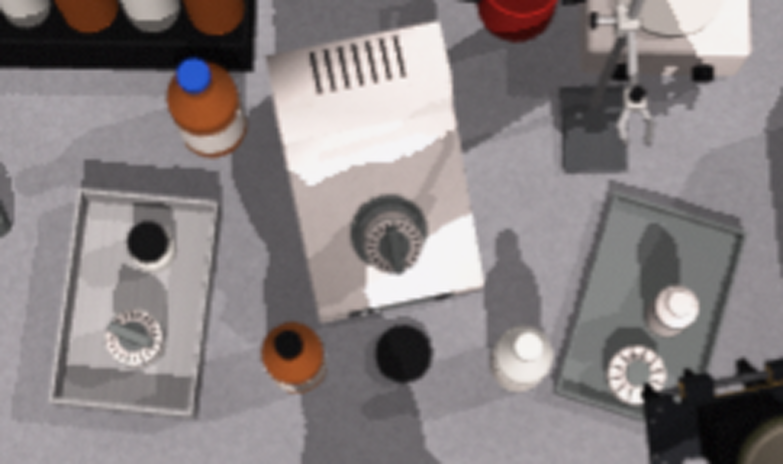

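View pics/side9.png

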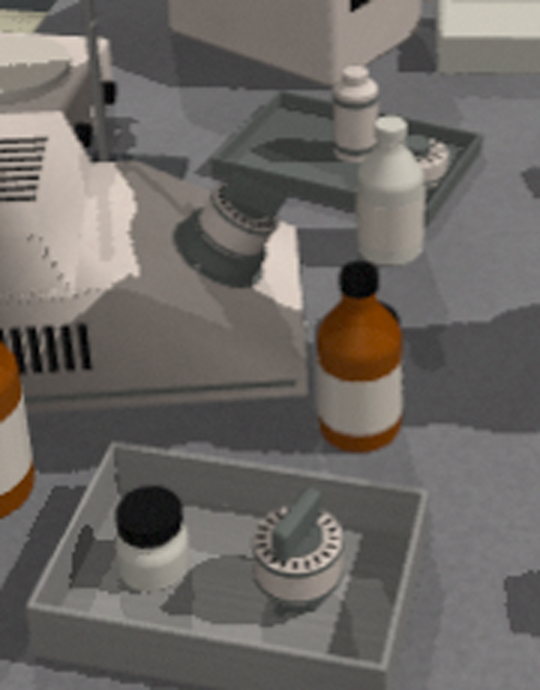

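The fresh filter is seated. Its side fit is within about 1 mm of where the spent filter sat at the start, and the bar is at -0.001 rad. The spent filter stands in the bin (side crop (298,550)) and the bystanders are in place, so I'm handing in.

```bash
python3 -c "
from bench import close_job
print(close_job())"
```

```text
the job is handed in; nothing more can be done
None
```

The job is done and handed in at about 33 s of the 69 s allowed; no verdict was reported. I turned the spent filter 60° anticlockwise, drew it out and stood it upright in the waste bin. The fresh filter's lugs then went into the slots with almost no force. I pushed it home, turned it clockwise until the torque rose at the stop, and let go.

**Fresh filter:** The side camera puts it within about 1 mm of the port, with the bar at -0.001 rad and tilt under 0.02 rad. The top camera disagrees a little: 1–2 mm, with the bar between -0.02 and -0.08 rad depending on the fit. All of these are inside tolerance.

**Spent filter and the rest:** By eye in the last pictures, the spent filter stands upright in the bin, clear of the jar, and the bystanders are where they were. I did not measure these.

**Force and clearance:** The largest wrist force I read was about 52 N (limit 120 N), during the final push home. The gripper finished well clear of everything.

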